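# Put the steel shakers away in the lidded condiment case

## Robot

A 7-joint arm with a two-finger parallel gripper is mounted at the origin on a cart in front of the work surface, level with it; the furniture and walls round the work are solid. World frame = base frame: x ahead of the robot, y to its left, z up, the work surface at z = 0. Lengths are in m, angles in rad, forces in N, time in s.
With the tool pointing down it reaches from about 0.4 to 0.85 m from the base axis. Payload 10.4 kg.
Tool frame: the origin (TCP) lies on the centre line of the jaws, within the pads' length; the fingertips stand r.finger_overhang ahead of it and the grasp point (between the pads) lies 5 mm behind it (r.finger_overhang is the distance from the TCP to the fingertips, in m); z points along the fingers, y is the line along which they close (so a half turn about z gives the same grasp; the last joint's range is limited). The gripper opens to 87 mm and grips with 3 to 60 N. Pads are 19 mm wide; open, the fingers measure 117 mm over their backs; the gripper's body (75 mm by 190 mm) begins 51 mm behind the grasp point.
Start: joints at [1.238, 0.332, -0.065, 1.46, 0.022, 1.35, -0.088], TCP at [0.191, -0.595, 0.237] pointing down, gripper open.
Joint ranges: [-2.6, 2.6], [-0.5, 2.12], [-1.47, 1.34], [0.16, 2.42], [-1.27, 4.41], [0.06, 2.06], [-2.6, 2.6]. Speed limits (rad/s): [2.22, 2.22, 2.79, 2.79, 3.14, 3.14, 3.14].

## Interface

Orientations are given as a unit quaternion [x, y, z, w].
In Python, from bench import read_state, viewer, r gives the robot as it stands.
- The arm moves only by the tool carry_out, never from a script. Its argument "moves" is a list of rows, each a list of 6 numbers: the shift along the tool's x, y, z in units of 40 mm (1.0 is 40 mm), then the turn, a rotation vector about the tool's x, y, z in units of 8 degrees (1.0 is 8 degrees). A call has 1 to 20 rows; each row shifts and turns the commanded pose from where the row before left it, along the tool's axes as they then stand; what a row does not reach is not made up. A row lasts 1/8 s, in which the tool goes at most 62.5 mm and 10.7 degrees, less where a joint would pass 70% of its speed; a pose out of reach is approached as far as the arm can. A call is refused whole if a number of a shift passes 1 or a number of a turn 1, either way. A call with a gripper value outside its range is refused whole. "fingers" is the finger opening in mm, from 0 to 87, set as the call begins (left out, the last holds). The fingers move at their own pace and stop on an object; "force" is the grip in N (left out, the last holds). Time passes only in rows, so rows that do not move let the fingers close. It gives the time, the measured TCP pose, the force, the opening and the grip force at its end, in the units of the state.
- read_state(): the state, without advancing time (a new reading comes with each control period).
- viewer.camera(name): name is "side" or "top"; returns a dict with "pixels" (480x640x3 uint8, red, green, blue), "range_z" (480x640 float32, m along the optical axis (not along the pixel's ray), 0 where there is no reading), "fx", "fy", "cx", "cy" (pixels), "xyz" and "orientation" of the camera in the world. Camera axes: x right, y down, z forward; pixel columns grow to the right and rows downward; lengths in m; the calibration is good to about 2 mm. A picture is of the moment at which its call begins.
- r.close_job(): hands the job in; it is judged then, once.
The state is a dict: "time": time; "joint_positions": joint angles; "joint_vel": joint speeds; "joint_torque": joint torques, N m; "ee_pos": TCP position; "eef_rot": TCP orientation; "ft_force": force on the tool from outside, world axes, zero at the start; "torque": the same for the moment, N m; "width": finger opening in m; "grip_force": force on a finger pad.
Only numpy, scipy, OpenCV 4.12 (cv2) and the standard library are available. Lean on these libraries where they do the work, as an engineer would, in place of code of your own. Each camera call takes 0.05 s, during which the arm holds its last target. There are 200 camera calls.

## Task

Put the steel shakers away: open the lid of the condiment case right back until it meets its stop, then set every steel shaker that is out on the table upright and fully down in the well whose diameter matches it, and shut the lid fully. Leave the glass pepper shaker and the red toothpick jar where they stand; a steel shaker that gets knocked aside still has to be put away.

Things in the scene. Friction and masses are not known exactly. Their poses are not given: they have to be found in the camera images.
- case: The condiment case, fixed on the table: a white plastic block 110 mm deep (x) x 214 mm wide (y) x 40 mm high with a row of four round blind wells in its top, and a steel box-shaped lid hinged along its back. Origin at the centre of its underside, on the table; x points to the hinge side (away from the robot, turned by the case's yaw), y along the row to the left, z up.
- well_1 (a point): Centre of the mouth of well 1 of the graded row (1 the narrowest, at the left or +y end, 4 the widest, at the right end), level with the block's top, 40 mm above the table; the well is 34 mm across and 26 mm deep, straight down, with a 2 mm chamfer. It is meant for the 30 mm shaker.
- shaker_1 (a point): Centre (half-way up) of a plain steel shaker, a straight cylinder 30 mm in diameter and 72 mm tall with a slightly domed perforated top and weighted foot (hard to tip), 0.08 to 0.16 kg, standing upright on the table; z is its axis, upward. Standing in its well its centre is 50 mm above the table and 46 mm of it stand above the block. One of the four shakers may be absent (no reading).
- well_2 (a point): Centre of the mouth of well 2 of the graded row (1 the narrowest, at the left or +y end, 4 the widest, at the right end), level with the block's top, 40 mm above the table; the well is 41 mm across and 26 mm deep, straight down, with a 2 mm chamfer. It is meant for the 37 mm shaker.
- shaker_2 (a point): Centre (half-way up) of a plain steel shaker, a straight cylinder 37 mm in diameter and 72 mm tall with a slightly domed perforated top and weighted foot (hard to tip), 0.08 to 0.16 kg, standing upright on the table; z is its axis, upward. Standing in its well its centre is 50 mm above the table and 46 mm of it stand above the block. One of the four shakers may be absent (no reading).
- well_3 (a point): Centre of the mouth of well 3 of the graded row (1 the narrowest, at the left or +y end, 4 the widest, at the right end), level with the block's top, 40 mm above the table; the well is 48 mm across and 26 mm deep, straight down, with a 2 mm chamfer. It is meant for the 44 mm shaker.
- shaker_3 (a point): Centre (half-way up) of a plain steel shaker, a straight cylinder 44 mm in diameter and 72 mm tall with a slightly domed perforated top and weighted foot (hard to tip), 0.08 to 0.16 kg, standing upright on the table; z is its axis, upward. Standing in its well its centre is 50 mm above the table and 46 mm of it stand above the block. One of the four shakers may be absent (no reading).
- well_4 (a point): Centre of the mouth of well 4 of the graded row (1 the narrowest, at the left or +y end, 4 the widest, at the right end), level with the block's top, 40 mm above the table; the well is 55 mm across and 26 mm deep, straight down, with a 2 mm chamfer. It is meant for the 51 mm shaker.
- shaker_4 (a point): Centre (half-way up) of a plain steel shaker, a straight cylinder 51 mm in diameter and 72 mm tall with a slightly domed perforated top and weighted foot (hard to tip), 0.08 to 0.16 kg, standing upright on the table; z is its axis, upward. Standing in its well its centre is 50 mm above the table and 46 mm of it stand above the block. One of the four shakers may be absent (no reading).
- lid (a joint): Hinge angle of the case's lid, rad: 0 shut, grows as it opens upward and back; its stop is at 1.65. It starts between 0 and 0.2. The hinge is stiff (about 0.22 Nm friction), so the lid stays where it is left; about 4 N at the grip moves it.
- lid_hinge (a point): Middle of the hinge line, 40 mm above the table, 59 mm behind the case's centre; the hinge line runs along the case's y. The lid is a thin-walled steel hood 110 x 214 mm and 60 mm high when shut (its top 100 mm above the table, front face 114 mm in front of the hinge line).
- lid_grip (a point): Middle of the lid's grip, a round black bar of 11 mm diameter, 84 mm long, parallel to the hinge, held by two posts at its ends 32 mm in front of the lid's front face. When shut it is 82 mm above the table and 146 mm in front of the hinge line, 152 mm from it; it moves with the lid. It can be pinched from above (26 mm are free between bar and face) or pushed.
- pepper_mid (a point): Centre (half-way up) of a bystander, the glass pepper shaker with a grey cap, 43 mm diameter, 75 mm tall; to be left alone. It stands among the steel shakers. A tall black wire rack stands on the table behind the shakers and to the right of the case, from about 0.64 m ahead of the robot: draw the arm back before swinging across.
- toothpicks_mid (a point): Centre (half-way up) of a bystander, the red toothpick jar, 46 mm diameter, 66 mm tall, behind the case; to be left alone.
Things that resemble listed ones, but are neither listed nor needed, are in the scene too. What is shaped like the part that bears shaker_1 but purple is not meant.

How it is judged:
On the way, in this order (a step that is already met when the one before it is completed fails the run):
1. the lid is opened to its stop (value of joint lid above 1.6 rad), for 0.2 s.
2. every steel shaker present stands in its matching well, with the lid open (horizontal distance between shaker_1 and well_1 below 0.006 m and z of each of shaker_1, shaker_2, shaker_3, shaker_4 in the frame of case below 0.054 m and angle between each of shaker_1, shaker_2, shaker_3, shaker_4's own z axis and vertical below 0.12 rad and horizontal distance between shaker_2 and well_2 below 0.006 m and horizontal distance between shaker_3 and well_3 below 0.006 m and horizontal distance between shaker_4 and well_4 below 0.006 m and value of joint lid above 1.2 rad), for 0.2 s.
At the end, for the whole second after the job is handed in: Every steel shaker present stands upright (within 0.12 rad) in the well that matches its diameter, its axis within 6 mm of the well's and its centre less than 54 mm above the table (fully down), the lid is shut (within 0.05 rad), and the pepper shaker and toothpick jar are upright (horizontal distance between shaker_1 and well_1 below 0.006 m and z of each of shaker_1, shaker_2, shaker_3, shaker_4 in the frame of case below 0.054 m and angle between each of shaker_1, shaker_2, shaker_3, shaker_4's own z axis and vertical below 0.12 rad and horizontal distance between shaker_2 and well_2 below 0.006 m and horizontal distance between shaker_3 and well_3 below 0.006 m and horizontal distance between shaker_4 and well_4 below 0.006 m and value of joint lid below 0.05 rad and angle between each of pepper_mid, toothpicks_mid's own z axis and vertical below 0.3 rad); the robot touches nothing.
It fails at once if the pepper shaker is moved more than 10 cm (distance of pepper_mid from where it was at the start of the episode above 0.1 m).
It fails at once if the toothpick jar is moved more than 10 cm (distance of toothpicks_mid from where it was at the start of the episode above 0.1 m).
Of steel_shaker_1, steel_shaker_2, steel_shaker_3, steel_shaker_4 only 3 to 4 are there at a start; the rules pass over those that are not, and their reading is None.
At some moment in a run one of steel_shaker_1, steel_shaker_2, steel_shaker_3, steel_shaker_4 may be knocked a few centimetres aside while the robot is not near it.
It also fails if it takes over 208 s, if anything falls off the work surface, if the arm or the gripper's body presses on something with over 40 N, if the wrist force passes 120 N, or if a joint passes its speed limit or range.

## Working session

There is one attempt and no reset: what is moved stays moved. The work goes in short steps, Python scripts to look and compute and a tool call to move; the robot and the scene stay as the last step left them, time stands still between calls to the robot, and variables do not carry over. Pictures are saved under pics/ and viewed, at most 14 in all, crops included, and the job is handed in when it is done.

Besides the shell and the picture viewer there is one more tool, called after "Request:" as name([rows], argument=value, ...), one row to a line, values as JSON. carry_out: Moves the arm, as the interface text tells. Its arguments: {"type":"object","properties":{"moves":{"type":"array","items":{"type":"array","items":{"type":"number"}}},"fingers":{"type":"number"},"force":{"type":"number"}},"required":["moves"]}

```bash
ls; mkdir -p pics; python3 - <<'E'
from bench import read_state, viewer, r
import cv2
s=read_state(); print({k:(v if not hasattr(v,'round') else v) for k,v in s.items()}); print(r.finger_overhang)
for n in("top","side"):
    c=viewer.camera(n); cv2.imwrite(f"pics/{n}0.png",c["pixels"][:,:,::-1]); print(n,c["fx"],c["fy"],c["cx"],c["cy"],c["xyz"],c["orientation"])
E
```

```text
pics
{'time': 0.0, 'joint_positions': array([ 1.23841341,  0.33287239, -0.06467649,  1.46093531,  0.02155164,
        1.34990261, -0.0884902 ]), 'joint_vel': array([-1.01536590e-03,  9.60281192e-04, -2.33942554e-03,  3.63390071e-04,
       -1.00411923e-03,  1.44411834e-03,  9.15710582e-05]), 'joint_torque': array([-1.24270522e-03, -6.23253393e+01,  2.40046339e-02, -3.89886689e+01,
       -6.13275007e-02,  3.98778473e-02,  1.89715565e-04]), 'ee_pos': array([ 0.19041728, -0.59490067,  0.23575639]), 'eef_rot': array([ 9.88028200e-01,  1.54271737e-01, -1.23079797e-04, -7.01727342e-04]), 'ft_force': array([-0.42976044, -0.19324454, -0.31730275]), 'torque': array([-0.06810725, -0.01840111,  0.02619858]), 'grip_force': 0.0, 'width': 0.08662143830893149}
0.014
top 555.6369295770365 555.6369295770365 319.07617531781244 231.66409025202134 [ 0.55369314 -0.06939654  1.24025729] [ 0.7137271  -0.6998075   0.02817558 -0.00832066]
side 502.31776777004274 502.31776777004274 318.99758548608867 235.0536187962622 [ 0.62470429 -0.88234419  0.7715256 ] [ 0.91025359 -0.00500711 -0.00827355 -0.41393826]
```

View pics/top0.png

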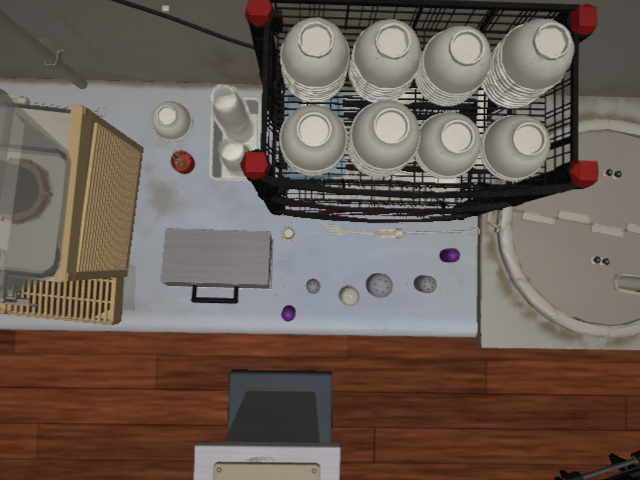

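View pics/side0.png

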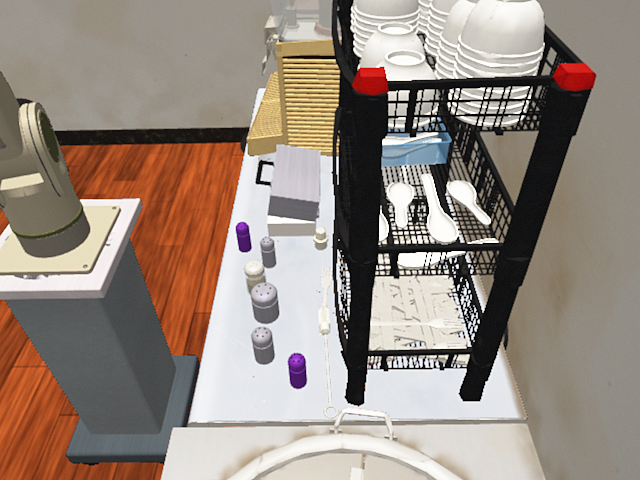

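The top view shows the lidded case at about (217,258) with its grip at (215,295). Steel shakers are at (313,285), (379,285) and (425,284). The whitish one at (349,295) is the pepper shaker, and purple decoys are at (288,313) and (450,255). I'll measure these from depth and show an enlarged crop.

```bash
cat > h.py <<'E'
import numpy as np, cv2
from scipy.spatial.transform import Rotation as R
from bench import read_state, viewer, r
def cam(n):
    c=viewer.camera(n); c["R"]=R.from_quat(c["orientation"]).as_matrix(); return c
def cloud(c):
    v,u=np.mgrid[:480,:640]; z=c["range_z"].astype(float)
    p=np.stack([(u-c["cx"])/c["fx"]*z,(v-c["cy"])/c["fy"]*z,z],-1)
    w=p@c["R"].T+c["xyz"]; w[z==0]=np.nan; return w
def proj(c,p):
    q=(np.asarray(p)-c["xyz"])@c["R"]; return q[...,0]/q[...,2]*c["fx"]+c["cx"],q[...,1]/q[...,2]*c["fy"]+c["cy"]
def ray(c,u,v,z):
    d=c["R"]@np.array([(u-c["cx"])/c["fx"],(v-c["cy"])/c["fy"],1]); return c["xyz"]+d*(z-c["xyz"][2])/d[2]
def blobs(c,zmin=.055,zmax=.085,box=(.3,.64,-.5,.15)):
    w=cloud(c); m=(w[...,2]>zmin)&(w[...,2]<zmax)&(w[...,0]>box[0])&(w[...,0]<box[1])&(w[...,1]>box[2])&(w[...,1]<box[3])
    n,l,st,ce=cv2.connectedComponentsWithStats(m.astype(np.uint8))
    out=[]
    for i in range(1,n):
        if st[i,4]<25: continue
        p=w[l==i]; mid=np.percentile(p,[2,98],0); 
        (cx,cy),rad=cv2.minEnclosingCircle(p[:,:2].astype(np.float32))
        out.append((ce[i].round(1),st[i,4],cx,cy,2*rad,p[:,2].max(),c["pixels"][l==i].mean(0).round()))
    return out
E
python3 - <<'E'
from h import *
np.set_printoptions(suppress=True,precision=4)
for n in("top","side"):
    c=cam(n); print(n)
    for b in blobs(c): print(b[0],b[1],*np.round(b[2:6],4),b[6])
    w=cloud(c)
    if n=="top":
        print("table",w[310,380],w[300,260]); 
        m=(w[...,2]>.09)&(w[...,2]<.14)&(w[...,1]>.0)&(w[...,1]<.3)&(w[...,0]>.4)&(w[...,0]<.62)
        k=cv2.connectedComponentsWithStats(m.astype(np.uint8)); i=1+k[2][1:,4].argmax(); p=w[k[1]==i]
        print(k[2][i],cv2.minAreaRect(p[:,:2].astype(np.float32)), p[:,2].min(),p[:,2].max())
        A=np.c_[p[:,:2],np.ones(len(p))]; print(np.linalg.lstsq(A,p[:,2],rcond=None)[0])
        g=(c["pixels"].max(2)<60)&(w[...,2]>.05)&(w[...,2]<.14)&(w[...,1]>.0)&(w[...,1]<.3)&(w[...,0]>.3)&(w[...,0]<.5)
        q=w[g]; print("grip",len(q),q.min(0),q.max(0),np.median(q,0), cv2.minAreaRect(q[:,:2].astype(np.float32)))
        cr=c["pixels"][215:325,270:470]; cv2.imwrite("pics/crop1.png",cv2.resize(cr,(800,440),interpolation=cv2.INTER_CUBIC)[:,:,::-1])
E
```

```text
top
[452.6 254.7] 159 0.5723 -0.3879 0.0306 0.0754 [77. 44. 92.]
[380.6 285. ] 450 0.5045 -0.2347 0.051 0.0781 [115. 112. 115.]
[427.5 283.8] 241 0.5089 -0.3347 0.0372 0.076 [106. 103. 104.]
[313.3 286.1] 156 0.4996 -0.092 0.0299 0.0762 [104. 102. 104.]
[216.4 286. ] 62 0.4968 0.1107 0.0764 0.085 [81. 78. 77.]
[255.4 287.2] 49 0.4961 0.032 0.0634 0.0848 [88. 85. 84.]
[350. 296.] 283 0.4801 -0.1698 0.0399 0.0799 [145. 140. 132.]
[288.2 313.6] 159 0.4409 -0.0402 0.0296 0.0766 [77. 44. 93.]
table [ 0.4461 -0.2429 -0.002 ] [ 0.4639  0.0244 -0.0007]
[ 161  228  109   76 6219] ((0.5391418933868408, 0.10688076913356781), (0.21426622569561005, 0.14835597574710846), 89.44920349121094) 0.09012782909413852 0.1253403303160272
[-0.1301  0.0009  0.1815]
grip 310 [0.4655 0.061  0.0656] [0.4997 0.1532 0.118 ] [0.4728 0.1059 0.1123] ((0.4823664128780365, 0.10717406868934631), (0.09208115935325623, 0.034082088619470596), 89.64437103271484)
side
[292.6 212.4] 494 0.5525 -0.0013 0.1133 0.085 [110. 107. 111.]
[241.4 228.1] 140 0.4432 -0.0438 0.0294 0.0741 [114.  48. 151.]
[266.4 243.6] 155 0.5022 -0.0945 0.0305 0.0754 [150. 146. 152.]
[253.4 269.3] 300 0.4821 -0.1717 0.0397 0.0765 [209. 205. 196.]
[263.  294.1] 503 0.5062 -0.2365 0.051 0.0748 [177. 172. 179.]
[260.9 336.6] 342 0.5109 -0.3366 0.0363 0.074 [163. 159. 165.]
[295.9 362.1] 261 0.5734 -0.3899 0.0301 0.0747 [116.  46. 155.]
```

View pics/crop1.png

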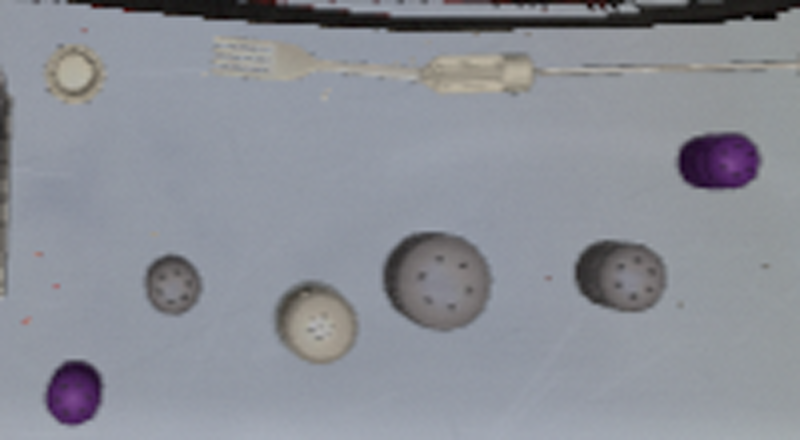

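Shaker tops measure 30 mm at (313,286), 51 mm at (380,285) and 37 mm at (427,284). These are shakers 1, 4 and 2, all grey with perforated tops. Shaker 3 is absent. The cream one at (350,296) is the pepper, and the purple ones are decoys. Next I need the lid and rack geometry and a move planner.

```bash
cat >> h.py <<'E'
DOWN=lambda yaw: R.from_matrix(np.array([[np.cos(yaw),np.sin(yaw),0],[np.sin(yaw),-np.cos(yaw),0],[0,0,-1]]).T.T)
# DOWN(yaw): tool x at heading yaw in the world, tool z down
def plan(wps,smax=.036,amax=7.5,cur=None,show=True):
    """wps: list of (xyz, yaw[, smax]) -> rows in tool units, from the present pose"""
    s=read_state(); p,q=(s["ee_pos"],R.from_quat(s["eef_rot"])) if cur is None else cur
    p=np.array(p); rows=[]
    for w in wps:
        t=np.array(w[0]); Q=DOWN(w[1]); sm=w[2] if len(w)>2 else smax
        dist=np.linalg.norm(t-p); n=max(1,int(np.ceil(dist/sm)),int(np.ceil(np.degrees((q.inv()*Q).magnitude())/amax)))
        for k in range(n,0,-1):
            d=q.inv().apply((t-p)/k)/.04; a=np.degrees((q.inv()*Q).as_rotvec()/k)/8
            row=np.r_[d,a].round(2); row[abs(row)<.015]=0; rows.append(row)
            p=p+q.apply(row[:3]*.04); q=q*R.from_rotvec(np.radians(row[3:]*8))
    if show:
        print(len(rows),"["+",".join("["+",".join("%g"%x for x in r_)+"]" for r_ in rows)+"]")
    return p,q
E
python3 - <<'E'
from h import *
np.set_printoptions(suppress=True,precision=4)
c=cam("top"); w=cloud(c)
# lid top plane: use interior top pixels
p=w[235:258,172:262].reshape(-1,3); A=np.c_[p[:,:2],np.ones(len(p))]; co,*_=np.linalg.lstsq(A,p[:,2],rcond=None); print("plane",co, "theta",np.arctan(np.hypot(*co[:2])),"yawdir",np.arctan2(co[1],co[0]))
for u in range(165,275,15): 
    col=w[222:300,u]; print(u,col[:10,0].round(3),col[:10,2].round(3))if u in(195,225) else 0
m=(w[...,2]>.2)&(w[...,2]<1)&(w[...,0]>.5)&(w[...,1]<.15)&(w[...,1]>-.6)
print("rack",np.nanmin(w[m][:,0]),np.nanmax(w[m][:,1]),np.nanmax(w[m][:,2]))
c=cam("side");w=cloud(c)
m=(w[...,2]>.1)&(w[...,2]<1)&(w[...,0]>.5)&(w[...,1]<.0)&(w[...,1]>-.6)
print("rack",np.percentile(w[m][:,0],[0,.1,1]),np.nanmax(w[m][:,1]),np.nanmax(w[m][:,2]))
# block: white right end
for v in range(190,240,6): print(v,w[v,265:325:10].round(3).tolist())
E
```

```text
** On entry to DLASCL parameter number  4 had an illegal value
 ** On entry to DLASCL parameter number  4 had an illegal valueTraceback (most recent call last):
  File "<stdin>", line 5, in <module>
    x, resids, rank, s = _umath_linalg.lstsq(a, b, rcond,
                         ~~~~~~~~~~~~~~~~~~~^^^^^^^^^^^^^
                                             signature=signature)
                                             ^^^^^^^^^^^^^^^^^^^^
    raise LinAlgError("SVD did not converge in Linear Least Squares")
numpy.linalg.LinAlgError: SVD did not converge in Linear Least Squares
```

```bash
python3 - <<'E'
from h import *
np.set_printoptions(suppress=True,precision=4)
c=cam("top"); w=cloud(c)
p=w[235:255,175:260].reshape(-1,3);p=p[~np.isnan(p[:,0])]; A=np.c_[p[:,:2],np.ones(len(p))]; co,*_=np.linalg.lstsq(A,p[:,2],rcond=None); print("plane",co, "theta",np.arctan(np.hypot(*co[:2])),"yaw",np.arctan2(co[1],co[0])-np.pi)
for u in (180,215,250): print(u,w[224:236,u][:,[0,2]].round(3).tolist())
m=(w[...,2]>.2)&(w[...,2]<1)&(w[...,0]>.5)&(w[...,1]<.15)&(w[...,1]>-.6)
print("rack",np.nanmin(w[m][:,0]),np.nanmax(w[m][:,1]),np.nanmax(w[m][:,2]))
g=(c["pixels"].max(2)<60)&(w[...,2]>.09)&(w[...,2]<.14)&(w[...,1]>.03)&(w[...,1]<.17)&(w[...,0]>.45)&(w[...,0]<.482)
q=w[g]; print("bar",len(q),q.mean(0),np.polyfit(q[:,1],q[:,0],1),q.min(0),q.max(0))
c=cam("side");w=cloud(c)
m=(w[...,2]>.1)&(w[...,2]<1)&(w[...,0]>.5)&(w[...,1]<.0)&(w[...,1]>-.6)
print("rack",np.percentile(w[m][:,0],[0,.1,1]),np.nanmax(w[m][:,1]))
for v in range(196,240,6): print(v,w[v,266:326:12].round(3).tolist())
print("to bar")
plan([((.40,-.25,.26),.9),((.43,.12,.20),1.571)])
E
```

```text
plane [-0.2018  0.001   0.2225] theta 0.19908875722979794 yaw -0.00494047718494528
180 [[0.629, 0.002], [0.627, 0.001], [0.625, -0.004], [0.622, -0.001], [0.62, -0.001], [0.613, 0.097], [0.61, 0.103], [0.608, 0.104], [0.606, 0.1], [0.604, 0.102], [0.602, 0.1], [0.6, 0.099]]
215 [[0.63, -0.0], [0.628, -0.003], [0.626, -0.003], [0.624, -0.002], [0.622, -0.001], [0.619, 0.002], [0.612, 0.103], [0.61, 0.099], [0.608, 0.099], [0.606, 0.098], [0.604, 0.101], [0.602, 0.098]]
250 [[0.632, 0.002], [0.63, 0.001], [0.628, -0.001], [0.626, -0.003], [0.623, -0.005], [0.621, -0.001], [0.619, -0.002], [0.611, 0.101], [0.609, 0.101], [0.607, 0.098], [0.605, 0.101], [0.603, 0.104]]
rack 0.6354139863710381 0.14997453487076012 0.6255003607479525
bar 244 [0.4716 0.1076 0.113 ] [0.003  0.4713] [0.4658 0.0615 0.105 ] [0.4818 0.1534 0.1192]
rack [0.5037 0.594  0.6442] -1.4645629163867468e-06
196 [[0.476, 0.158, 0.001], [0.525, -0.001, 0.118], [0.55, 0.007, 0.111], [0.576, 0.015, 0.105], [0.603, 0.017, 0.103]]
202 [[0.477, 0.137, -0.003], [0.524, -0.001, 0.101], [0.55, -0.001, 0.101], [0.576, -0.0, 0.1], [0
[... 706 characters left out ...]
.008, 0.0], [0.601, -0.039, 0.027]]
to bar
23 [[0.63,-0.55,-0.05,0,0,-0.35],[0.66,-0.52,-0.05,0,0,-0.35],[0.69,-0.49,-0.05,0,0,-0.35],[0.71,-0.45,-0.05,0,0,-0.35],[0.73,-0.42,-0.05,0,0,-0.35],[0.75,-0.38,-0.05,0,0,-0.35],[0.77,-0.35,-0.05,0,0,-0.35],[0.78,-0.31,-0.05,0,0,-0.36],[0.8,-0.27,-0.05,0,0,-0.35],[0.81,-0.23,-0.05,0,0,-0.36],[0.82,-0.18,-0.04,0,0,-0.35],[0.82,-0.14,-0.05,0,0,-0.36],[0.7,-0.47,0.14,0,0,-0.44],[0.73,-0.43,0.14,0,0,-0.44],[0.75,-0.38,0.14,0,0,-0.44],[0.78,-0.33,0.14,0,0,-0.44],[0.79,-0.28,0.13,0,0,-0.43],[0.81,-0.24,0.14,0,0,-0.44],[0.82,-0.19,0.13,0,0,-0.43],[0.84,-0.13,0.14,0,0,-0.44],[0.84,-0.08,0.13,0,0,-0.43],[0.84,-0.04,0.14,0,0,-0.44],[0.85,0.02,0.13,0,0,-0.43]]
```

Request:
carry_out([
  [0.63,-0.55,-0.05,0,0,-0.35],
  [0.66,-0.52,-0.05,0,0,-0.35],
  [0.69,-0.49,-0.05,0,0,-0.35],
  [0.71,-0.45,-0.05,0,0,-0.35],
  [0.73,-0.42,-0.05,0,0,-0.35],
  [0.75,-0.38,-0.05,0,0,-0.35],
  [0.77,-0.35,-0.05,0,0,-0.35],
  [0.78,-0.31,-0.05,0,0,-0.36],
  [0.8,-0.27,-0.05,0,0,-0.35],
  [0.81,-0.23,-0.05,0,0,-0.36],
  [0.82,-0.18,-0.04,0,0,-0.35],
  [0.82,-0.14,-0.05,0,0,-0.36],
  [0.7,-0.47,0.14,0,0,-0.44],
  [0.73,-0.43,0.14,0,0,-0.44],
  [0.75,-0.38,0.14,0,0,-0.44],
  [0.78,-0.33,0.14,0,0,-0.44],
  [0.79,-0.28,0.13,0,0,-0.43],
  [0.81,-0.24,0.14,0,0,-0.44],
  [0.82,-0.19,0.13,0,0,-0.43],
  [0.84,-0.13,0.14,0,0,-0.44],
], fingers=45)

```text
time: 2.85
ee_pos: [0.4215, 0.0211, 0.2159]
eef_rot: [0.767, 0.642, 0.0, 0.0]
ft_force: [-0.0, -0.7, 0.2]
width: 0.0453
grip_force: 0.0
```

```bash
python3 - <<'E'
from h import *
plan([((.4716,.12,.15),1.571),((.4716,.12,.106),1.571,.011)])
E
```

```text
8 [[0.66,0.2,0.41,0,0,-0.32],[0.66,0.23,0.41,0,0,-0.32],[0.64,0.26,0.41,0,0,-0.32],[0.63,0.28,0.42,0,0,-0.32],[0,0,0.27,0,0,0],[0,0,0.28,0,0,0],[0,0,0.27,0,0,0],[0,0,0.28,0,0,0]]
```

Request:
carry_out([
  [0.66,0.2,0.41,0,0,-0.32],
  [0.66,0.23,0.41,0,0,-0.32],
  [0.64,0.26,0.41,0,0,-0.32],
  [0.63,0.28,0.42,0,0,-0.32],
  [0,0,0,0,0,0],
  [0,0,0,0,0,0],
  [0,0,0.27,0,0,0],
  [0,0,0.28,0,0,0],
  [0,0,0.27,0,0,0],
  [0,0,0.28,0,0,0],
  [0,0,0,0,0,0],
], fingers=20)

```text
time: 4.22
ee_pos: [0.4716, 0.1174, 0.1051]
eef_rot: [0.708, 0.706, -0.001, -0.001]
ft_force: [-0.9, -0.3, 1.0]
width: 0.02
grip_force: 0.0
```

```bash
python3 - <<'E'
from h import *
c=cam("side"); print(read_state()["ee_pos"],read_state()["ft_force"])
cv2.imwrite("pics/grip1.png",cv2.resize(c["pixels"][90:250,210:370],(600,600),interpolation=cv2.INTER_CUBIC)[:,:,::-1])
E
```

```text
[0.47198796 0.11756766 0.10576178] [0.42877142 0.94748493 0.13604149]
```

View pics/grip1.png

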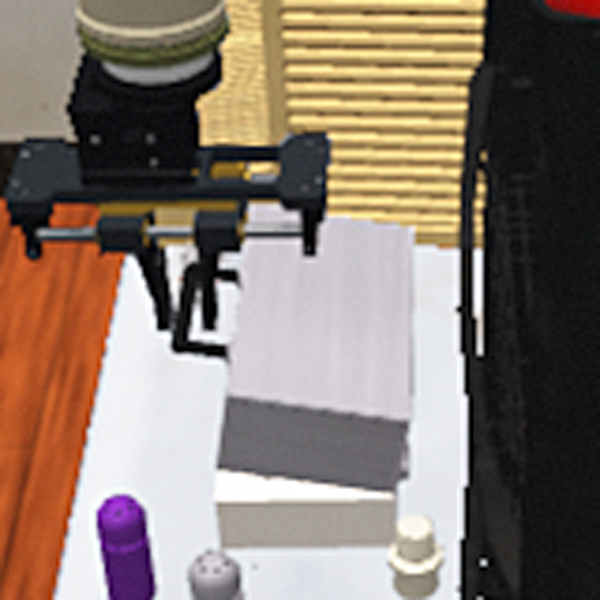

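The crop shows the fingers straddling the bar, with the inner finger between bar and face. Next I close and swing the lid along its arc.

```bash
python3 - <<'E'
import numpy as np
f=np.linspace(.48,1.96,20); x=-.152*np.cos(f); z=.152*np.sin(f)
px=x[0];pz=z[0];o=[]
for a,b in zip(x[1:],z[1:]):
    dx=round((a-px)/.04,2);dz=round(-(b-pz)/.04,2);px+=dx*.04;pz-=dz*.04;o.append([0,dx,dz,0,0,0])
print(o)
E
```

```text
[[0, np.float64(0.15), np.float64(-0.26), 0, 0, 0], [0, np.float64(0.16), np.float64(-0.24), 0, 0, 0], [0, np.float64(0.19), np.float64(-0.23), 0, 0, 0], [0, np.float64(0.2), np.float64(-0.22), 0, 0, 0], [0, np.float64(0.22), np.float64(-0.2), 0, 0, 0], [0, np.float64(0.23), np.float64(-0.18), 0, 0, 0], [0, np.float64(0.25), np.float64(-0.16), 0, 0, 0], [0, np.float64(0.26), np.float64(-0.15), 0, 0, 0], [0, np.float64(0.27), np.float64(-0.12), 0, 0, 0], [0, np.float64(0.27), np.float64(-0.1), 0, 0, 0], [0, np.float64(0.29), np.float64(-0.08), 0, 0, 0], [0, np.float64(0.29), np.float64(-0.06), 0, 0, 0], [0, np.float64(0.29), np.float64(-0.03), 0, 0, 0], [0, np.float64(0.3), np.float64(-0.02), 0, 0, 0], [0, np.float64(0.3), np.float64(0.02), 0, 0, 0], [0, np.float64(0.29), np.float64(0.03), 0, 0, 0], [0, np.float64(0.29), np.float64(0.06), 0, 0, 0], [0, np.float64(0.28), np.float64(0.08), 0, 0, 0], [0, np.float64(0.28), np.float64(0.1), 0, 0, 0]]
```

Request:
carry_out([
  [0,0,0,0,0,0],
  [0,0,0,0,0,0],
  [0,0,0,0,0,0],
  [0,0,0,0,0,0],
], fingers=0, force=20)

```text
time: 4.78
ee_pos: [0.4727, 0.1176, 0.1064]
eef_rot: [0.708, 0.706, 0.0, 0.0]
ft_force: [2.1, 0.0, -1.1]
width: 0.0099
grip_force: 20.0
```

Request:
carry_out([
  [0,0.15,-0.26,0,0,0],
  [0,0.16,-0.24,0,0,0],
  [0,0.19,-0.23,0,0,0],
  [0,0.2,-0.22,0,0,0],
  [0,0.22,-0.2,0,0,0],
  [0,0.23,-0.18,0,0,0],
  [0,0.25,-0.16,0,0,0],
  [0,0.26,-0.15,0,0,0],
  [0,0.27,-0.12,0,0,0],
  [0,0.27,-0.1,0,0,0],
])

```text
time: 6.02
ee_pos: [0.5607, 0.1169, 0.1814]
eef_rot: [0.708, 0.706, -0.0, 0.0]
ft_force: [-2.9, -2.5, 1.3]
width: 0.0102
grip_force: 20.0
```

Request:
carry_out([
  [0,0.29,-0.08,0,0,0],
  [0,0.29,-0.06,0,0,0],
  [0,0.29,-0.03,0,0,0],
  [0,0.3,-0.02,0,0,0],
  [0,0.3,0.02,0,0,0],
  [0,0.29,0.03,0,0,0],
  [0,0.29,0.06,0,0,0],
  [0,0.28,0.08,0,0,0],
  [0,0.28,0.1,0,0,0],
  [0,0,0,0,0,0],
  [0,0,0,0,0,0],
])

```text
time: 7.4
ee_pos: [0.6616, 0.1176, 0.1756]
eef_rot: [0.708, 0.707, -0.003, -0.002]
ft_force: [-19.4, -5.1, 8.0]
width: 0.01
grip_force: 20.1
```

```bash
python3 - <<'E'
from h import *
c=cam("side"); 
cv2.imwrite("pics/lid1.png",cv2.resize(c["pixels"][60:300,200:440],(600,600),interpolation=cv2.INTER_CUBIC)[:,:,::-1])
E
```

```text
(no output)
```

View pics/lid1.png

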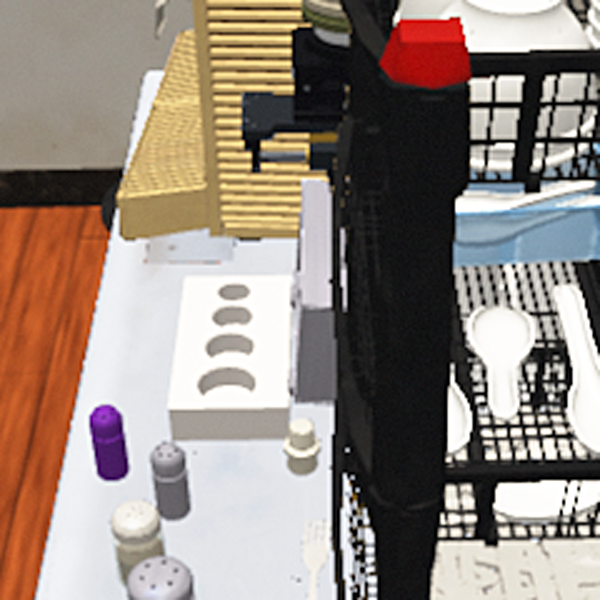

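The lid is back at its stop, with about 19 N reaction, and the four wells are exposed. Release, rise and draw back.

Request:
carry_out([
  [0,-0.1,0,0,0,0],
  [0,0,0,0,0,0],
  [0,0,0,0,0,0],
  [0,0,-0.6,0,0,0],
  [0,0,-0.8,0,0,0],
  [0,0,-0.8,0,0,0],
  [0,-0.8,0,0,0,0],
  [0,-0.9,0,0,0,0],
  [0,-0.9,0,0,0,0],
  [0,-0.9,0,0,0,0],
  [0,-0.9,0,0,0,0],
  [0,-0.9,0,0,0,0],
  [0,0,0,0,0,0],
  [0,0,0,0,0,0],
], fingers=30)

```text
time: 9.2
ee_pos: [0.4493, 0.1175, 0.2649]
eef_rot: [0.708, 0.706, 0.0, 0.001]
ft_force: [-0.2, -0.3, 0.1]
width: 0.0299
grip_force: 0.0
```

```bash
python3 - <<'E'
from h import *
np.set_printoptions(suppress=True,precision=4)
c=cam("top"); w=cloud(c); print(read_state()["ee_pos"])
for b in blobs(c): print(b[0],b[1],*np.round(b[2:6],4),b[6])
cv2.imwrite("pics/top2.png",cv2.resize(c["pixels"][150:330,150:390],(800,600),interpolation=cv2.INTER_CUBIC)[:,:,::-1])
# wells: pixels below block top within block area
m=(w[...,2]<.034)&(w[...,2]>-.01)
b=((w[...,2]>.034)&(w[...,2]<.047)&(w[...,1]>-.02)&(w[...,1]<.24)&(w[...,0]>.46)&(w[...,0]<.62)).astype(np.uint8)
k=cv2.connectedComponentsWithStats(b); i=1+k[2][1:,4].argmax(); b=(k[1]==i).astype(np.uint8); print(k[2][i])
cs,h=cv2.findContours(b,cv2.RETR_CCOMP,cv2.CHAIN_APPROX_NONE)
for q,hh in zip(cs,h[0]):
    if len(q)<15: continue
    if hh[3]>=0:
        pts=np.array([ray(c,*x,.04)[:2] for x in q[:,0]]).astype(np.float32); print("hole",cv2.fitEllipse(pts),cv2.minEnclosingCircle(pts))
    else: pts=np.array([ray(c,*x,.04)[:2] for x in q[:,0]]).astype(np.float32); print("block",cv2.minAreaRect(pts))
E
```

```text
[0.4494 0.1176 0.2647]
[452.6 254.7] 159 0.5714 -0.3878 0.0295 0.0753 [76. 43. 91.]
[380.5 285. ] 452 0.5043 -0.2346 0.0513 0.0764 [114. 111. 113.]
[427.4 283.8] 243 0.5086 -0.3347 0.0369 0.0761 [104. 101. 103.]
[313.3 286.1] 156 0.4997 -0.0921 0.0298 0.0772 [103. 101. 103.]
[350. 296.] 282 0.4805 -0.17 0.0398 0.0791 [143. 139. 130.]
[288.2 313.6] 159 0.441 -0.0402 0.0296 0.0774 [76. 42. 91.]
[ 171  227  102   62 3498]
block ((0.5561491250991821, 0.10610915720462799), (0.21418337523937225, 0.12861154973506927), 89.4361572265625)
hole ((0.5437299013137817, 0.09286785870790482), (0.049253031611442566, 0.050028473138809204), 165.36871337890625) ((0.5452237725257874, 0.09296155720949173), 0.027055494487285614)
hole ((0.5432904362678528, 0.03593045845627785), (0.05618355795741081, 0.05660875886678696), 152.09230041503906) ((0.543586254119873, 0.03611183539032936), 0.02935963124036789)
hole ((0.6105668544769287, 0.03939732909202576), (0.010107854381203651, 0.03129231557250023), 177.02902221679688) ((0.6091992259025574, 0.03881526738405228), 0.016265014186501503)
hole ((0.6055658459663391, 0.11224968731403351), (0.011910987086594105, 0.12393925338983536), 178.23226928710938) ((0.6045463681221008, 0.10840025544166565), 0.05813844874501228)
```

View pics/top2.png

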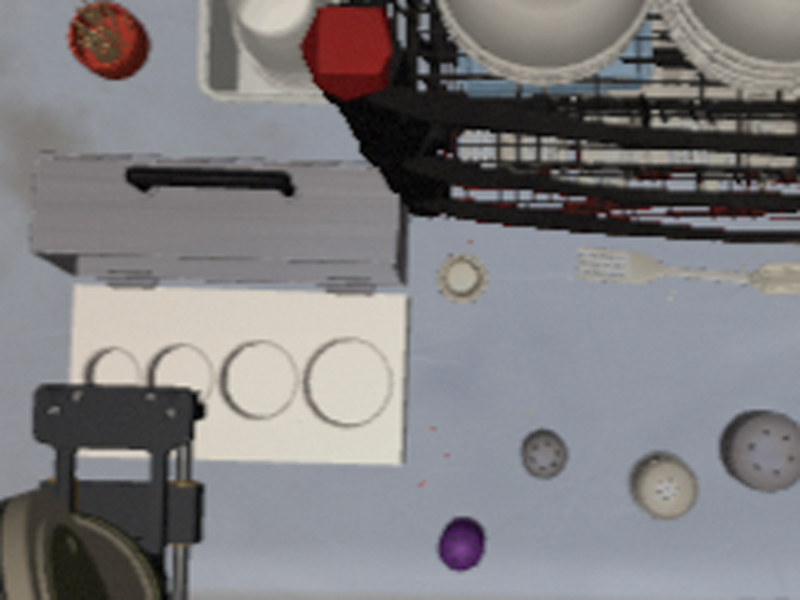

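```bash
python3 - <<'E'
from h import *
np.set_printoptions(suppress=True,precision=3)
c=cam("top"); w=cloud(c)
m=(w[...,2]>.06)&(w[...,1]>.2)&(w[...,1]<.4)&(w[...,0]>.42)&(w[...,0]<.68)&(w[...,2]<.9)
q=w[m]
for a in np.arange(.42,.68,.04):
    s=q[(q[:,0]>=a)&(q[:,0]<a+.04)&(q[:,1]>.23)]; print(a, len(s), s[:,1].min() if len(s) else 0, s[:,2].max() if len(s) else 0)
plan([((.47,-.0925,.20),1.571),((.5,-.0925,.14),1.571),((.5,-.0925,.060),1.571,.02)])
E
```

```text
0.42 456 0.31577793734895715 0.08657332399217843
0.45999999999999996 594 0.3122528058582327 0.5004151794483447
0.49999999999999994 2411 0.30232340004074704 0.5459296914653151
0.5399999999999999 3230 0.29735325170479154 0.558043786261764
0.5799999999999998 3356 0.29069879765890233 0.5746294253526937
0.6199999999999999 3487 0.28589189769073464 0.5872490989480981
0.6599999999999999 1793 0.28426507880112023 0.5916798574861452
14 [[-0.75,0.08,0.23,0,0,0],[-0.75,0.08,0.23,0,0,0],[-0.75,0.07,0.23,0,0,0],[-0.75,0.08,0.23,0,0,0],[-0.75,0.07,0.23,0,0,0],[-0.75,0.08,0.23,0,0,0],[-0.75,0.07,0.23,0,0,-0.02],[0,0.38,0.75,0,0,0],[0,0.37,0.75,0,0,0],[0,0,0.4,0,0,0],[0,0,0.4,0,0,0],[0,0,0.4,0,0,0],[0,0,0.4,0,0,0],[0,0,0.4,0,0,0]]
```

Request:
carry_out([
  [-0.75,0.08,0.23,0,0,0],
  [-0.75,0.08,0.23,0,0,0],
  [-0.75,0.07,0.23,0,0,0],
  [-0.75,0.08,0.23,0,0,0],
  [-0.75,0.07,0.23,0,0,0],
  [-0.75,0.08,0.23,0,0,0],
  [-0.75,0.07,0.23,0,0,0],
  [0,0.38,0.75,0,0,0],
  [0,0.37,0.75,0,0,0],
  [0,0,0,0,0,0],
  [0,0,0.4,0,0,0],
  [0,0,0.4,0,0,0],
  [0,0,0.4,0,0,0],
  [0,0,0.4,0,0,0],
  [0,0,0.4,0,0,0],
  [0,0,0,0,0,0],
], fingers=60)

```text
time: 11.3
ee_pos: [0.4983, -0.0924, 0.0588]
eef_rot: [0.708, 0.706, -0.001, -0.001]
ft_force: [0.6, 0.6, 0.5]
width: 0.06
grip_force: 0.0
```

```bash
cat >> h.py <<'E'
def wells(c):
    """bright block top, dark rims: hole centres from the depth mask"""
    w=cloud(c); b=((w[...,2]>.033)&(w[...,2]<.05)&(w[...,1]>-.02)&(w[...,1]<.24)&(w[...,0]>.46)&(w[...,0]<.604)).astype(np.uint8)
    cs,h=cv2.findContours(b,cv2.RETR_CCOMP,cv2.CHAIN_APPROX_NONE)
    for q,hh in zip(cs,h[0]):
        if hh[3]>=0 and len(q)>15:
            p=np.array([ray(c,*x,.04)[:2] for x in q[:,0]]).astype(np.float32); (x,y),(a,d),_=cv2.fitEllipse(p)
            print("hole %.4f %.4f  %.4f %.4f"%(x,y,a,d))
E
python3 - <<'E'
from h import *
c=cam("top"); s=read_state(); print(s["ee_pos"],s["ft_force"]); wells(c)
for b in blobs(c): print(b[0],b[1],*np.round(b[2:6],4),b[6])
E
```

```text
[ 0.49892296 -0.09240362  0.05965817] [-1.32041691 -0.19678031 -0.25687979]
hole 0.5445 0.1865  0.0350 0.0357
hole 0.5437 0.0929  0.0491 0.0496
hole 0.5444 0.1430  0.0421 0.0430
hole 0.5432 0.0357  0.0559 0.0564
[452.5 254.6] 161 0.571 -0.3877 0.0306 0.0761 [75. 43. 90.]
[380.6 285. ] 453 0.5042 -0.2347 0.0513 0.0785 [113. 110. 112.]
[427.4 283.8] 243 0.5082 -0.3349 0.0373 0.0777 [103. 100. 102.]
[355.4 295.9] 94 0.4814 -0.177 0.0366 0.0787 [136. 131. 124.]
[283.3 314.1] 31 0.4398 -0.0323 0.0246 0.0737 [74. 49. 81.]
```

Request:
carry_out([
  [0,0,0,0,0,0],
  [0,0,0,0,0,0],
  [0,0,0,0,0,0],
  [0,0,0,0,0,0],
  [0,0,-0.2,0,0,0],
  [0,0,-0.4,0,0,0],
  [0,0,-0.6,0,0,0],
  [0,0,-0.6,0,0,0],
  [0,0,-0.6,0,0,0],
], fingers=0, force=20)

```text
time: 12.48
ee_pos: [0.4993, -0.0925, 0.1581]
eef_rot: [0.708, 0.706, 0.0, 0.0]
ft_force: [-0.2, -0.2, -1.3]
width: 0.0296
grip_force: 19.8
```

```bash
python3 - <<'E'
from h import *
print(read_state()["joint_positions"].round(2))
plan([((.49,.10,.20),.4),((.53,.1865,.16),0)])
E
```

```text
[ 0.69  0.19 -0.65  1.84  0.13  1.15 -0.01]
13 [[0.53,-0.03,-0.12,0,0,0.93],[0.53,-0.1,-0.12,0,0,0.93],[0.51,-0.16,-0.12,0,0,0.93],[0.48,-0.23,-0.11,0,0,0.93],[0.45,-0.29,-0.12,0,0,0.93],[0.41,-0.34,-0.11,0,0,0.93],[0.36,-0.4,-0.12,0,0,0.93],[0.31,-0.44,-0.11,0,0,0.93],[0.25,-0.47,-0.12,0,0,0.93],[0.44,-0.4,0.25,0,0,0.72],[0.4,-0.44,0.25,0,0,0.71],[0.35,-0.48,0.25,0,0,0.72],[0.3,-0.52,0.25,0,0,0.71]]
```

Request:
carry_out([
  [0.53,-0.03,-0.12,0,0,0.93],
  [0.53,-0.1,-0.12,0,0,0.93],
  [0.51,-0.16,-0.12,0,0,0.93],
  [0.48,-0.23,-0.11,0,0,0.93],
  [0.45,-0.29,-0.12,0,0,0.93],
  [0.41,-0.34,-0.11,0,0,0.93],
  [0.36,-0.4,-0.12,0,0,0.93],
  [0.31,-0.44,-0.11,0,0,0.93],
  [0.25,-0.47,-0.12,0,0,0.93],
  [0.44,-0.4,0.25,0,0,0.72],
  [0.4,-0.44,0.25,0,0,0.71],
  [0.35,-0.48,0.25,0,0,0.72],
  [0.3,-0.52,0.25,0,0,0.71],
  [0,0,0,0,0,0],
  [0,0,0,0,0,0],
])

```text
time: 14.35
ee_pos: [0.5298, 0.1859, 0.1589]
eef_rot: [1.0, 0.001, 0.0, 0.0]
ft_force: [0.3, -0.8, -1.2]
width: 0.0296
grip_force: 19.8
```

```bash
python3 - <<'E'
from h import *
s=read_state();print(s["ee_pos"],R.from_quat(s["eef_rot"]).as_matrix()[:,0].round(3),s["joint_positions"].round(2))
for n in ("top","side"):
    c=cam(n); wells(c)
    cv2.imwrite(f"pics/held1{n}.png",c["pixels"][:,:,::-1]) 
    u,v=proj(c,s["ee_pos"]); print(n,u,v)
    w=cloud(c); 
    m=(w[...,2]>.085)&(w[...,2]<.135)&(abs(w[...,0]-s["ee_pos"][0])<.03)&(abs(w[...,1]-s["ee_pos"][1])<.03); q=w[m]; print(m.sum(), q.min(0) if len(q) else 0,q.max(0) if len(q) else 0, np.median(q,0))
u,v=map(int,(u,v)); cr=c["pixels"][v-60:v+80,u-70:u+70]; cv2.imwrite("pics/held1c.png",cv2.resize(cr,(560,560),interpolation=cv2.INTER_CUBIC)[:,:,::-1])
E
```

```text
[0.5298458  0.18588498 0.15889311] [1.    0.001 0.   ] [ 0.16  0.33 -0.68  1.7   0.22  1.19 -2.15]
hole 0.5437 0.0930  0.0494 0.0495
hole 0.5432 0.0357  0.0560 0.0562
top 170.48014549783315 270.0942391520741
0 0 0 [nan nan nan]
hole 0.5443 0.0307  0.0505 0.0558
hole 0.5454 0.0886  0.0446 0.0480
hole 0.5459 0.1384  0.0375 0.0419
hole 0.5460 0.1821  0.0319 0.0343
side 283.468097098162 135.74122567847706
148 [0.51641345 0.16470816 0.09812694] [0.54548996 0.18285108 0.13494677] [0.53185194 0.17208114 0.11787466]
  return _methods._mean(a, axis=axis, dtype=dtype,
  ret = um.true_divide(
```

View pics/held1c.png

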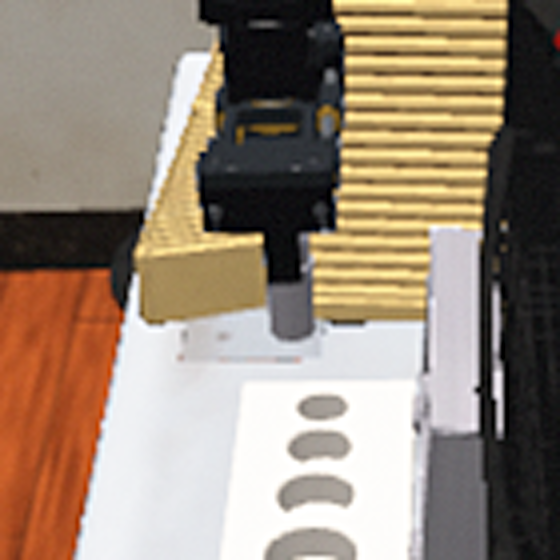

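Side view: the held shaker hangs upright at about x=0.531, with well 1 at x=0.546 in the same camera, so it needs +15 mm in x. Lower in steps.

Request:
carry_out([
  [0.37,-0.02,0,0,0,0],
  [0,0,0,0,0,0],
  [0,0,0.5,0,0,0],
  [0,0,0.5,0,0,0],
  [0,0,0.35,0,0,0],
  [0,0,0,0,0,0],
  [0,0,0.15,0,0,0],
  [0,0,0.15,0,0,0],
  [0,0,0,0,0,0],
])

```text
time: 15.58
ee_pos: [0.5445, 0.1877, 0.0919]
eef_rot: [1.0, 0.0, 0.0, -0.0]
ft_force: [0.6, 2.1, -2.6]
width: 0.0296
grip_force: 19.8
```

Request:
carry_out([
  [0,0,0.12,0,0,0],
  [0,0,0.12,0,0,0],
  [0,0,0.12,0,0,0],
  [0,0,0.1,0,0,0],
  [0,0,0,0,0,0],
])

```text
time: 16.2
ee_pos: [0.5448, 0.1868, 0.0737]
eef_rot: [1.0, -0.0, 0.0, 0.0]
ft_force: [-0.2, 2.5, 2.3]
width: 0.0296
grip_force: 20.0
```

Seated. Release, rise, and draw back towards shaker 4.

Request:
carry_out([
  [0,0,0,0,0,0],
  [0,0,0,0,0,0],
  [0,0,0,0,0,0],
  [0,0,-0.3,0,0,0],
  [0,0,-0.8,0,0,0],
  [0,0,-0.9,0,0,0],
  [0,0,-0.9,0,0,0],
  [-0.9,0,0,0,0,0],
  [-0.9,0,0,0,0,0],
  [0,0,0,0,0,0],
], fingers=48)

```text
time: 17.45
ee_pos: [0.471, 0.1876, 0.1908]
eef_rot: [1.0, 0.001, 0.001, 0.001]
ft_force: [0.3, -0.0, 0.1]
width: 0.0478
grip_force: 0.0
```

```bash
python3 - <<'E'
from h import *
for n in ("top","side"):
    c=cam(n); wells(c); print(n)
    for b in blobs(c,zmin=.06,zmax=.095,box=(.3,.595,-.5,.25)): print(b[0],b[1],*np.round(b[2:6],4),b[6])
p,q=plan([((.45,-.05,.2),.8),((.47,-.234,.2),1.571)])
print("down");plan([((.505,-.2347,.14),1.571),((.505,-.2347,.06),1.571,.02)],cur=(p,q))
E
```

```text
hole 0.5442 0.1906  0.0357 0.0374
hole 0.5442 0.1431  0.0420 0.0427
hole 0.5435 0.0928  0.0489 0.0499
hole 0.5433 0.0357  0.0558 0.0563
top
[452.9 254.7] 149 0.5715 -0.3879 0.0298 0.076 [79. 44. 94.]
[181.1 262.4] 178 0.5442 0.1853 0.0301 0.0905 [97. 93. 94.]
[380.7 285. ] 447 0.5045 -0.2347 0.0514 0.0783 [116. 113. 115.]
[427.6 283.9] 236 0.5089 -0.3345 0.0374 0.0775 [106. 103. 105.]
[350.  296.1] 281 0.48 -0.1697 0.0401 0.0795 [145. 140. 132.]
[288.2 313.6] 156 0.4407 -0.0402 0.0299 0.0762 [77. 43. 93.]
hole 0.5444 0.0310  0.0513 0.0555
hole 0.5452 0.0881  0.0432 0.0487
hole 0.5455 0.1382  0.0381 0.0400
side
[291.9 166.7] 137 0.5445 0.1798 0.033 0.0888 [144. 140. 146.]
[241.3 227.2] 114 0.4427 -0.0426 0.0306 0.0741 [122.  51. 161.]
[253.4 268.4] 266 0.4818 -0.1722 0.0412 0.0784 [216. 212. 204.]
[262.9 293.2] 457 0.5062 -0.2364 0.0517 0.0751 [184. 180. 187.]
[260.7 335.6] 300 0.5107 -0.3357 0.0374 0.0766 [173. 168. 175.]
[295.8 361.1] 231 0.5736 -0.3899 0.0297 0.0745 [122.  49. 162.]
13 [[-0.08,0.85,-0.03,0,0,-0.82],[-0.18,0.83,-0.03,0,0,-0.82],[-0.27,0.81,-0.03,0,0,-0.82],[-0.36,0.77,-0.04,0,0,-0.82],[-0.45,0.72,-0.03,0,0,-0.82],[-0.53,0.66,-0.04,0,0,-0.82],[-0.6,0.6,-0.03,0,0,-0.81],[-0.49,0.59,0,0,0,-0.92],[-0.56,0.53,0,0,0,-0.92],[-0.63,0.45,0,0,0,-0.92],[-0.68,0.37,0,0,0,-0.92],[-0.72,0.27,0,0,0,-0.92],[-0.75,0.18,0,0,0,-0.92]]
down
7 [[0,0.44,0.75,0,0,0],[-0.02,0.44,0.75,0,0,0],[0,0,0.4,0,0,0],[0,0,0.4,0,0,0],[0,0,0.4,0,0,0],[0,0,0.4,0,0,0],[0,0,0.4,0,0,0]]
```

Request:
carry_out([
  [-0.08,0.85,-0.03,0,0,-0.82],
  [-0.18,0.83,-0.03,0,0,-0.82],
  [-0.27,0.81,-0.03,0,0,-0.82],
  [-0.36,0.77,-0.04,0,0,-0.82],
  [-0.45,0.72,-0.03,0,0,-0.82],
  [-0.53,0.66,-0.04,0,0,-0.82],
  [-0.6,0.6,-0.03,0,0,-0.81],
  [-0.49,0.59,0,0,0,-0.92],
  [-0.56,0.53,0,0,0,-0.92],
  [-0.63,0.45,0,0,0,-0.92],
  [-0.68,0.37,0,0,0,-0.92],
  [-0.72,0.27,0,0,0,-0.92],
  [-0.75,0.18,0,0,0,-0.92],
  [0,0.44,0.6,0,0,0],
  [-0.02,0.44,0.6,0,0,0],
  [0,0,0,0,0,0],
], fingers=86)

```text
time: 19.55
ee_pos: [0.5047, -0.2344, 0.1491]
eef_rot: [0.707, 0.707, -0.0, -0.002]
ft_force: [-0.7, 0.5, -0.7]
width: 0.086
grip_force: 0.0
```

```bash
python3 - <<'E'
from h import *
print(read_state()["ee_pos"],read_state()["joint_positions"].round(2))
c=cam("side")
for b in blobs(c): print(b[0],b[1],*np.round(b[2:6],4),b[6])
plan([((.505,-.2347,.06),1.571,.02)])
E
```

```text
[ 0.50470681 -0.23435448  0.14912021] [ 0.71  0.28 -0.41  1.73  0.12  1.15  0.26]
[323.8 212.5] 139 0.6232 -0.0006 0.0304 0.085 [112. 109. 114.]
[253.5 269.2] 298 0.4821 -0.1713 0.0407 0.0772 [214. 210. 201.]
[263.1 294.1] 508 0.507 -0.2364 0.0525 0.075 [181. 177. 184.]
[260.9 336.7] 345 0.5106 -0.3362 0.0369 0.0745 [169. 164. 171.]
[295.8 362. ] 259 0.5734 -0.3897 0.0301 0.0754 [122.  50. 161.]
5 [[0,0,0.45,0,0,0],[0,0,0.45,0,0,0],[0,0,0.45,0,0,0],[0,0,0.46,0,0,0],[0,0,0.45,0,0,0]]
```

Request:
carry_out([
  [0,0.02,0.45,0,0,0],
  [0,0,0.45,0,0,0],
  [0,0,0.45,0,0,0],
  [0,0,0.46,0,0,0],
  [0,0,0.45,0,0,0],
  [0,0,0,0,0,0],
])

```text
time: 20.35
ee_pos: [0.5045, -0.2341, 0.0588]
eef_rot: [0.707, 0.707, -0.0, -0.001]
ft_force: [-0.1, 0.5, -0.2]
width: 0.086
grip_force: 0.0
```

Request:
carry_out([
  [0,0,0,0,0,0],
  [0,0,0,0,0,0],
  [0,0,0,0,0,0],
  [0,0,0,0,0,0],
  [0,0,0,0,0,0],
  [0,0,-0.2,0,0,0],
  [0,0,-0.5,0,0,0],
  [0,0,-0.8,0,0,0],
  [0,0,-0.8,0,0,0],
  [0,-0.6,-0.8,0,0,0],
  [0,-0.6,-0.2,0,0,0],
], fingers=0, force=25)

```text
time: 21.72
ee_pos: [0.4578, -0.2346, 0.1951]
eef_rot: [0.707, 0.707, 0.0, 0.002]
ft_force: [-1.1, -0.3, -2.6]
width: 0.0506
grip_force: 25.0
```

```bash
python3 - <<'E'
from h import *
p,q=plan([((.45,-.05,.2),.8),((.51,.0358,.17),0)])
E
```

```text
13 [[0.77,-0.03,-0.02,0,0,0.92],[0.76,-0.13,-0.02,0,0,0.92],[0.74,-0.23,-0.02,0,0,0.92],[0.7,-0.32,-0.02,0,0,0.92],[0.65,-0.4,-0.03,0,0,0.92],[0.6,-0.49,-0.02,0.02,0,0.92],[0.37,-0.06,0.11,0,0,0.82],[0.36,-0.1,0.11,0,0,0.82],[0.34,-0.14,0.11,0,0,0.82],[0.33,-0.18,0.11,0,0,0.82],[0.3,-0.22,0.1,0,0,0.82],[0.28,-0.25,0.11,0,0,0.82],[0.25,-0.28,0.1,0,0,0.81]]
```

Request:
carry_out([
  [0.77,-0.03,-0.02,0,0,0.92],
  [0.76,-0.13,-0.02,0,0,0.92],
  [0.74,-0.23,-0.02,0,0,0.92],
  [0.7,-0.32,-0.02,0,0,0.92],
  [0.65,-0.4,-0.03,0,0,0.92],
  [0.6,-0.49,-0.02,0.02,0,0.92],
  [0.37,-0.06,0.11,0,0,0.82],
  [0.36,-0.1,0.11,0,0,0.82],
  [0.34,-0.14,0.11,0,0,0.82],
  [0.33,-0.18,0.11,0,0,0.82],
  [0.3,-0.22,0.1,0,0,0.82],
  [0.28,-0.25,0.11,0,0,0.82],
  [0.25,-0.28,0.1,0,0,0.81],
  [0,0,0,0,0,0],
  [0,0,0,0,0,0],
])

```text
time: 23.6
ee_pos: [0.5095, 0.0355, 0.168]
eef_rot: [1.0, 0.001, -0.001, -0.001]
ft_force: [-0.2, -0.8, -1.2]
width: 0.0504
grip_force: 25.0
```

```bash
cat >> h.py <<'E'
def held(d):
    """side camera: x of the held shaker's middle from its silhouette below the fingers"""
    s=read_state(); e=s["ee_pos"]; c=cam("side"); w=cloud(c)
    m=(w[...,2]>e[2]-.058)&(w[...,2]<e[2]-.02)&(abs(w[...,0]-e[0])<.04)&(w[...,1]<e[1])&(w[...,1]>e[1]-d/2-.008); q=w[m]
    print("tcp",e.round(4),"yaw",np.arctan2(*R.from_quat(s["eef_rot"]).as_matrix()[[1,0],0]).round(4),"n",len(q),"x",q[:,0].min().round(4),q[:,0].max().round(4),"mid",((q[:,0].min()+q[:,0].max())/2).round(4),"axis y(far from near face)",(np.percentile(q[:,1],3)+d/2).round(4),"z",q[:,2].min().round(4)); wells(c)
E
python3 - <<'E'
from h import *
held(.051)
E
```

```text
tcp [0.5095 0.0355 0.168 ] yaw 0.0021 n 325 x 0.4838 0.5345 mid 0.5092 axis y(far from near face) 0.034 z 0.1103
hole 0.5445 0.0315  0.0524 0.0552
hole 0.5456 0.0886  0.0445 0.0480
```

Request:
carry_out([
  [0.43,-0.02,0,0,0,0],
  [0.43,0,0,0,0,0],
  [0,0,0,0,0,0],
  [0,0,0.5,0,0,0],
  [0,0,0.5,0,0,0],
  [0,0,0.5,0,0,0],
  [0,0,0.2,0,0,0],
  [0,0,0.15,0,0,0],
  [0,0,0,0,0,0],
])

```text
time: 24.78
ee_pos: [0.5446, 0.0367, 0.0945]
eef_rot: [1.0, -0.0, -0.0, -0.001]
ft_force: [3.3, 0.7, -1.7]
width: 0.0502
grip_force: 25.0
```

Request:
carry_out([
  [0.01,0,0.12,0,0,0],
  [0,0,0.12,0,0,0],
  [0,0,0.12,0,0,0],
  [0,0,0.12,0,0,0],
  [0,0,0.05,0,0,0],
  [0,0,0,0,0,0],
])

```text
time: 25.52
ee_pos: [0.5444, 0.037, 0.0739]
eef_rot: [1.0, -0.0, -0.001, -0.0]
ft_force: [-4.3, -2.4, 21.6]
width: 0.0502
grip_force: 25.0
```

Request:
carry_out([
  [0,0,-0.03,0,0,0],
  [0,0,0,0,0,0],
  [0,0,0,0,0,0],
  [0,0,0,0,0,0],
  [0,0,-0.3,0,0,0],
  [0,0,-0.8,0,0,0],
  [0,0,-0.9,0,0,0],
  [0,0,-0.9,0,0,0],
  [-0.9,0,0,0,0,0],
  [-0.9,0,0,0,0,0],
  [-0.5,0,0,0,0,0],
  [0,0,0,0,0,0],
], fingers=70)

```text
time: 27.02
ee_pos: [0.4521, 0.0367, 0.1909]
eef_rot: [1.0, -0.0, -0.0, -0.0]
ft_force: [-0.0, -0.3, 0.1]
width: 0.0699
grip_force: 0.0
```

```bash
python3 - <<'E'
from h import *
for n in ("top","side"):
    c=cam(n); print(n)
    for b in blobs(c,zmin=.06,zmax=.095,box=(.3,.595,-.5,.25)): print(b[0],b[1],*np.round(b[2:6],4),b[6])
p,q=plan([((.43,-.1,.2),.7),((.46,-.3347,.2),1.571)])
print("down");plan([((.509,-.335,.14),1.571),((.509,-.335,.06),1.571,.02)],cur=(p,q))
E
```

```text
top
[452.9 254.7] 147 0.5716 -0.3885 0.0297 0.077 [76. 43. 91.]
[252.6 265.4] 472 0.541 0.0361 0.0509 0.0928 [112. 108. 110.]
[181.1 262.4] 180 0.5445 0.1848 0.03 0.09 [93. 90. 91.]
[427.6 283.9] 235 0.5083 -0.3345 0.0373 0.077 [104. 101. 103.]
[350. 296.] 280 0.4801 -0.1697 0.0398 0.0781 [142. 137. 129.]
side
[291.9 166.7] 136 0.5446 0.1802 0.0345 0.0872 [145. 141. 147.]
[288.2 203.1] 375 0.5431 0.0344 0.0531 0.09 [167. 163. 169.]
[241.1 227.4] 118 0.443 -0.0433 0.0289 0.0736 [121.  50. 161.]
[253.3 268.6] 268 0.4823 -0.172 0.0438 0.0765 [216. 212. 204.]
[260.8 335.7] 302 0.5112 -0.3377 0.0375 0.0746 [173. 168. 175.]
[295.8 361.1] 230 0.5733 -0.39 0.0294 0.075 [124.  50. 164.]
13 [[-0.1,0.57,-0.04,0,0,-0.84],[-0.16,0.55,-0.04,0,0,-0.84],[-0.23,0.53,-0.04,0,0,-0.83],[-0.29,0.5,-0.04,0,0,-0.84],[-0.34,0.47,-0.04,0,0,-0.83],[-0.4,0.43,-0.04,0,0,-0.84],[-0.46,0.71,0,0,0,-0.89],[-0.54,0.65,0,0,0,-0.89],[-0.62,0.57,0,0,0,-0.89],[-0.68,0.49,0,0,0,-0.89],[-0.74,0.41,0,0,0,-0.89],[-0.79,0.31,0,0,0,-0.89],[-0.82,0.21,0,0,0,-0.89]]
down
8 [[0,0.41,0.5,0,0,0],[0,0.41,0.5,0,0,0],[0,0.41,0.49,0,0,0],[0,0,0.4,0,0,0],[0,0,0.4,0,0,0],[0,0,0.4,0,0,0],[0,0,0.4,0,0,0],[0,0,0.4,0,0,0]]
```

Request:
carry_out([
  [-0.1,0.57,-0.04,0,0,-0.84],
  [-0.16,0.55,-0.04,0,0,-0.84],
  [-0.23,0.53,-0.04,0,0,-0.83],
  [-0.29,0.5,-0.04,0,0,-0.84],
  [-0.34,0.47,-0.04,0,0,-0.83],
  [-0.4,0.43,-0.04,0,0,-0.84],
  [-0.46,0.71,0,0,0,-0.89],
  [-0.54,0.65,0,0,0,-0.89],
  [-0.62,0.57,0,0,0,-0.89],
  [-0.68,0.49,0,0,0,-0.89],
  [-0.74,0.41,0,0,0,-0.89],
  [-0.79,0.31,0,0,0,-0.89],
  [-0.82,0.21,0,0,0,-0.89],
  [0,0.41,0.4,0,0,0],
  [0,0.41,0.4,0,0,0],
  [0,0.41,0.4,0,0,0],
  [0,0,0,0,0,0],
])

```text
time: 29.25
ee_pos: [0.509, -0.3341, 0.1488]
eef_rot: [0.707, 0.707, -0.0, -0.003]
ft_force: [0.3, -0.3, 0.4]
width: 0.0698
grip_force: 0.0
```

```bash
python3 - <<'E'
from h import *
s=read_state();print(s["ee_pos"],s["joint_positions"].round(2))
c=cam("side")
for b in blobs(c,zmin=.06): print(b[0],b[1],*np.round(b[2:6],4),b[6])
plan([((.509,-.335,.072),1.571,.02)])
E
```

```text
[ 0.5090139  -0.33410663  0.14879939] [ 0.74  0.38 -0.3   1.6   0.11  1.19  0.42]
[288.1 204.1] 311 0.5431 0.0335 0.0531 0.085 [163. 159. 165.]
[323.7 211.6] 115 0.6232 -0.0016 0.0297 0.0848 [113. 111. 115.]
[260.8 335.7] 304 0.5109 -0.3361 0.0369 0.075 [176. 171. 178.]
[295.8 361.1] 231 0.5736 -0.3891 0.0302 0.0748 [126.  51. 167.]
4 [[0,0,0.49,0,0,0],[0,0,0.49,0,0,0],[0,0,0.48,0,0,0],[0,0.02,0.49,-0.02,-0.02,0]]
```

Request:
carry_out([
  [-0.02,0,0.49,0,0,0],
  [0,0,0.49,0,0,0],
  [0,0,0.48,0,0,0],
  [0,0,0.44,0,0,0],
  [0,0,0,0,0,0],
])

```text
time: 29.92
ee_pos: [0.5072, -0.3348, 0.0728]
eef_rot: [0.707, 0.707, -0.0, -0.003]
ft_force: [-0.9, -0.8, 0.3]
width: 0.0698
grip_force: 0.0
```

Request:
carry_out([
  [0,0,0,0,0,0],
  [0,0,0,0,0,0],
  [0,0,0,0,0,0],
  [0,0,0,0,0,0],
  [0,0,0,0,0,0],
  [0,0,-0.2,0,0,0],
  [0,0,-0.5,0,0,0],
  [0,0,-0.8,0,0,0],
  [0,0,-0.8,0,0,0],
  [0,-0.6,-0.6,0,0,0],
  [0,-0.6,-0.2,0,0,0],
  [0,0,0,0,0,0],
], fingers=0, force=25)

```text
time: 31.42
ee_pos: [0.4596, -0.3366, 0.2012]
eef_rot: [0.708, 0.706, -0.0, 0.0]
ft_force: [0.6, 0.1, -0.6]
width: 0.0359
grip_force: 25.0
```

```bash
python3 - <<'E'
from h import *
p,q=plan([((.43,-.1,.2),.8),((.51,.1438,.19),0)])
E
```

```text
15 [[0.84,-0.11,0,0,0,0.79],[0.83,-0.2,0,0,0,0.79],[0.8,-0.29,0,0,0,0.79],[0.77,-0.38,0,0,0,0.78],[0.72,-0.45,0,0,0,0.79],[0.66,-0.53,0,0,0,0.78],[0.6,-0.61,0.03,0,0,0.79],[0.72,-0.35,0.03,0,0,0.72],[0.68,-0.42,0.03,0,0,0.71],[0.64,-0.49,0.03,0,0,0.72],[0.58,-0.55,0.03,0,0,0.71],[0.53,-0.6,0.03,0,0,0.72],[0.46,-0.66,0.03,0,0,0.71],[0.4,-0.7,0.03,0,0,0.72],[0.33,-0.73,0.03,0,0,0.71]]
```

Request:
carry_out([
  [0.84,-0.11,0,0,0,0.79],
  [0.83,-0.2,0,0,0,0.79],
  [0.8,-0.29,0,0,0,0.79],
  [0.77,-0.38,0,0,0,0.78],
  [0.72,-0.45,0,0,0,0.79],
  [0.66,-0.53,0,0,0,0.78],
  [0.6,-0.61,0.03,0,0,0.79],
  [0.72,-0.35,0.03,0,0,0.72],
  [0.68,-0.42,0.03,0,0,0.71],
  [0.64,-0.49,0.03,0,0,0.72],
  [0.58,-0.55,0.03,0,0,0.71],
  [0.53,-0.6,0.03,0,0,0.72],
  [0.46,-0.66,0.03,0,0,0.71],
  [0.4,-0.7,0.03,0,0,0.72],
  [0.33,-0.73,0.03,0,0,0.71],
  [0,0,0,0,0,0],
  [0,0,0,0,0,0],
])

```text
time: 33.55
ee_pos: [0.51, 0.1448, 0.1889]
eef_rot: [1.0, 0.002, -0.001, -0.001]
ft_force: [-0.5, -0.4, -0.8]
width: 0.0357
grip_force: 25.0
```

```bash
python3 - <<'E'
from h import *
held(.037)
c=cam("side"); cv2.imwrite("pics/held2.png",cv2.resize(c["pixels"][80:240,200:360],(600,600),interpolation=cv2.INTER_CUBIC)[:,:,::-1])
E
```

```text
tcp [0.51   0.1448 0.1889] yaw 0.0039 n 218 x 0.4922 0.5282 mid 0.5102 axis y(far from near face) 0.1414 z 0.131
hole 0.5400 0.0704  0.0602 0.0986
hole 0.5452 0.1381  0.0377 0.0405
```

View pics/held2.png

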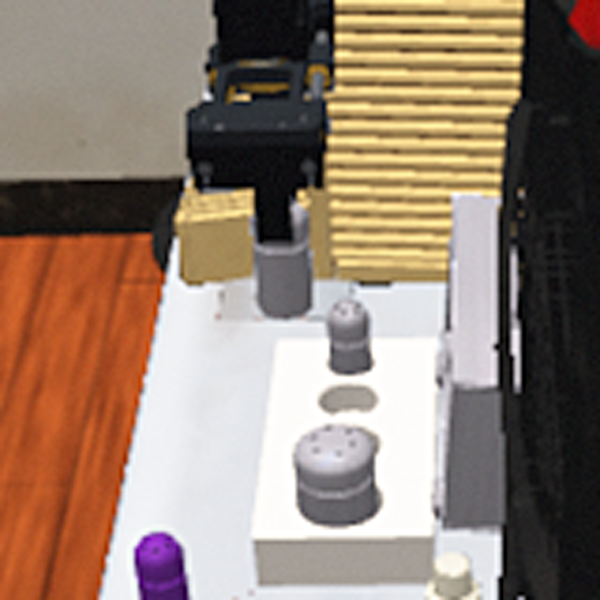

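Request:
carry_out([
  [0.43,0.02,0,0,0,0],
  [0.43,0,0,0,0,0],
  [0,0,0,0,0,0],
  [0,0,0.5,0,0,0],
  [0,0,0.6,0,0,0],
  [0,0,0.5,0,0,0],
  [0,0,0,0,0,0],
  [0,0,0.2,0,0,0],
  [0,0,0.15,0,0,0],
  [0,0,0,0,0,0],
])

```text
time: 34.9
ee_pos: [0.5458, 0.1453, 0.1124]
eef_rot: [1.0, 0.001, 0.001, -0.002]
ft_force: [0.4, 1.0, 7.6]
width: 0.0353
grip_force: 25.2
```

Request:
carry_out([
  [0,0,0.1,0,0,0],
  [0,0,0,0,0,0],
])

```text
time: 35.15
ee_pos: [0.5444, 0.1455, 0.107]
eef_rot: [1.0, 0.002, -0.001, -0.002]
ft_force: [0.5, 3.8, 0.8]
width: 0.0358
grip_force: 24.8
```

```bash
python3 - <<'E'
from h import *
s=read_state(); print(s["ee_pos"],s["ft_force"],s["torque"],s["width"])
c=cam("side"); w=cloud(c)
for zr in ((.045,.06),(.06,.075),(.075,.09)):
    m=(w[...,2]>zr[0])&(w[...,2]<zr[1])&(abs(w[...,1]-.127)<.012)&(w[...,0]>.51)&(w[...,0]<.59); q=w[m]; print(zr,len(q),q[:,0].min() if len(q) else 0,q[:,0].max() if len(q) else 0,np.median(q[:,1]))
cv2.imwrite("pics/in2.png",cv2.resize(c["pixels"][120:230,240:350],(600,600),interpolation=cv2.INTER_CUBIC)[:,:,::-1])
E
```

```text
[0.54437684 0.14551571 0.1070423 ] [0.53628572 3.78447067 0.7909677 ] [ 1.18058751 -0.14207378  0.02811933] 0.03582240477534468
(0.045, 0.06) 70 0.5291269789481942 0.5615726782963305 0.12743922658170437
(0.06, 0.075) 74 0.5275898408609514 0.5623177694081206 0.12893265125157505
(0.075, 0.09) 59 0.5283945734896653 0.5626556223253127 0.12960621417214935
```

View pics/in2.png

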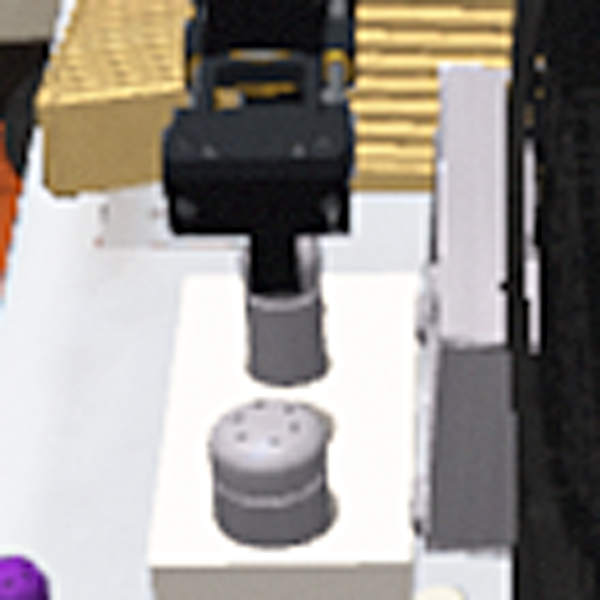

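The shaker's foot is inside well 2, upright. Release it to drop, then rise.

Request:
carry_out([
  [0,-0.02,0,0,0,0],
  [0,0,0,0,0,0],
  [0,0,0,0,0,0],
  [0,0,-0.3,0,0,0],
  [0,0,-0.8,0,0,0],
  [0,0,-0.9,0,0,0],
  [-0.9,0,0,0,0,0],
  [-0.9,0,0,0,0,0],
  [-0.5,0,0,0,0,0],
  [0,0,0,0,0,0],
], fingers=46)

```text
time: 36.45
ee_pos: [0.452, 0.1448, 0.1879]
eef_rot: [1.0, 0.002, -0.0, -0.0]
ft_force: [1.1, 0.5, -0.6]
width: 0.0462
grip_force: 0.0
```

```bash
python3 - <<'E'
from h import *
for n in ("top","side"):
    c=cam(n); print(n); wells(c)
    for b in blobs(c,zmin=.06,zmax=.12,box=(.3,.595,-.5,.25)): print(b[0],b[1],*np.round(b[2:6],4),b[6])
    w=cloud(c)
    g=(c["pixels"].max(2)<60)&(w[...,2]>.15)&(w[...,2]<.21)&(w[...,1]>.05)&(w[...,1]<.17)&(w[...,0]>.6)&(w[...,0]<.72); q=w[g]
    if len(q): print("bar",len(q),q.mean(0),q.max(0),q.min(0))
cv2.imwrite("pics/in3.png",cv2.resize(c["pixels"][120:250,230:360],(600,600),interpolation=cv2.INTER_CUBIC)[:,:,::-1])
E
```

```text
top
hole 0.5444 0.1905  0.0352 0.0379
hole 0.5437 0.1475  0.0427 0.0444
hole 0.5437 0.0929  0.0492 0.0496
hole 0.5423 0.0371  0.0561 0.0600
[452.8 254.6] 154 0.5709 -0.3878 0.0308 0.0776 [77. 44. 92.]
[201.3 263.1] 262 0.5438 0.1432 0.0373 0.0908 [103.  99. 100.]
[252.6 265.3] 473 0.5407 0.0361 0.0512 0.0908 [113. 109. 111.]
[181.2 262.4] 181 0.5442 0.1844 0.03 0.091 [94. 91. 92.]
[350. 296.] 283 0.48 -0.17 0.0402 0.0799 [143. 138. 130.]
[288.3 313.7] 155 0.4407 -0.04 0.0298 0.0759 [76. 42. 92.]
bar 277 [0.65845858 0.10507804 0.18488527] [0.66435012 0.15168167 0.19371456] [0.65257444 0.05854577 0.1503885 ]
side
hole 0.5397 0.0705  0.0597 0.0983
[291.3 172.6] 294 0.545 0.1594 0.0749 0.0898 [153. 149. 155.]
[288.2 203.1] 376 0.5437 0.0329 0.0541 0.0886 [166. 162. 168.]
[241.  227.3] 113 0.4428 -0.043 0.0285 0.0738 [122.  51. 162.]
[253.4 268.6] 273 0.4811 -0.1716 0.0412 0.0778 [215. 210. 202.]
[295.9 361.2] 231 0.5737 -0.3898 0.0303 0.0748 [122.  48. 162.]
bar 17 [0.65724298 0.11519781 0.18287781] [0.65892866 0.14737018 0.1887515 ] [0.6551593  0.09403488 0.15668585]
```

View pics/in3.png

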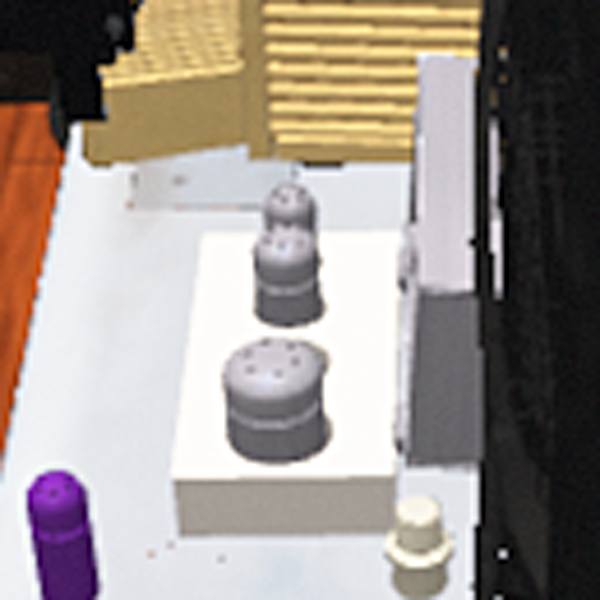

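All three shakers stand fully down, with tops near 88 mm and centres within about 2 mm of the wells. Pepper is untouched. Now I go back to the lid bar at (0.6585, 0.105, 0.183).

```bash
python3 - <<'E'
from h import *
plan([((.47,.12,.265),1.571),((.6585,.115,.265),1.571),((.6585,.115,.178),1.571,.022)])
f=np.linspace(1.93,.26,25); x=-.152*np.cos(f); z=.152*np.sin(f)
px=x[0];pz=z[0];o=[]
for a,b in zip(x[1:],z[1:]):
    dx=round((a-px)/.04,2);dz=round(-(b-pz)/.04,2);px+=dx*.04;pz-=dz*.04;o.append([0,float(dx),float(dz),0,0,0])
print(o)
E
```

```text
22 [[0.03,0.05,-0.16,0,0,-0.94],[0.03,0.06,-0.16,0,0,-0.94],[0.02,0.06,-0.16,0,0,-0.94],[0,0.06,-0.16,0,0,-0.94],[0,0.06,-0.16,0,0,-0.93],[0,0.06,-0.16,0,0,-0.94],[0,0.06,-0.16,0,0,-0.93],[-0.02,0.06,-0.16,0,0,-0.94],[-0.03,0.06,-0.16,0,0,-0.93],[-0.03,0.05,-0.17,0,0,-0.94],[-0.04,0.05,-0.16,0,0,-0.93],[-0.05,0.04,-0.17,0,0,-0.94],[-0.02,0.79,0,0,0,0],[-0.02,0.79,0,0,0,0],[-0.02,0.78,0,0,0,0],[-0.02,0.79,0,0,0,0],[-0.02,0.78,0,0,0,0],[-0.03,0.79,0,0,0,0],[0,0,0.54,0,0,0],[0,0,0.55,0,0,0],[0,0,0.54,0,0,0],[0,0,0.55,0,0,0]]
[[0, -0.25, -0.08, 0, 0, 0], [0, -0.26, -0.07, 0, 0, 0], [0, -0.26, -0.05, 0, 0, 0], [0, -0.26, -0.03, 0, 0, 0], [0, -0.26, -0.01, 0, 0, 0], [0, -0.27, 0.0, 0, 0, 0], [0, -0.26, 0.03, 0, 0, 0], [0, -0.26, 0.04, 0, 0, 0], [0, -0.26, 0.06, 0, 0, 0], [0, -0.25, 0.08, 0, 0, 0], [0, -0.25, 0.1, 0, 0, 0], [0, -0.24, 0.11, 0, 0, 0], [0, -0.23, 0.13, 0, 0, 0], [0, -0.22, 0.14, 0, 0, 0], [0, -0.21, 0.16, 0, 0, 0], [0, -0.2, 0.18, 0, 0, 0], [0, -0.18, 0.19, 0, 0, 0], [0, -0.18, 0.2, 0, 0, 0], [0, -0.16, 0.21, 0, 0, 0], [0, -0.14, 0.22, 0, 0, 0], [0, -0.13, 0.23, 0, 0, 0], [0, -0.11, 0.24, 0, 0, 0], [0, -0.09, 0.25, 0, 0, 0], [0, -0.08, 0.25, 0, 0, 0]]
```

Request:
carry_out([
  [0.03,0.05,-0.16,0,0,-0.94],
  [0.03,0.06,-0.16,0,0,-0.94],
  [0.02,0.06,-0.16,0,0,-0.94],
  [0,0.06,-0.16,0,0,-0.94],
  [0,0.06,-0.16,0,0,-0.93],
  [0,0.06,-0.16,0,0,-0.94],
  [0,0.06,-0.16,0,0,-0.93],
  [-0.02,0.06,-0.16,0,0,-0.94],
  [-0.03,0.06,-0.16,0,0,-0.93],
  [-0.03,0.05,-0.17,0,0,-0.94],
  [-0.04,0.05,-0.16,0,0,-0.93],
  [-0.05,0.04,-0.17,0,0,-0.94],
  [-0.02,0.79,0,0,0,0],
  [-0.02,0.79,0,0,0,0],
  [-0.02,0.78,0,0,0,0],
  [-0.02,0.79,0,0,0,0],
  [-0.02,0.78,0,0,0,0],
  [-0.03,0.79,0,0,0,0],
  [0,0,0,0,0,0],
], fingers=32)

```text
time: 38.92
ee_pos: [0.6598, 0.1141, 0.2621]
eef_rot: [0.707, 0.707, -0.001, -0.002]
ft_force: [-0.8, -0.1, -0.0]
width: 0.0321
grip_force: 0.0
```

Request:
carry_out([
  [0,0,0.54,0,0,0],
  [0,0,0.55,0,0,0],
  [0,0,0.54,0,0,0],
  [0,0,0.55,0,0,0],
  [0,0,0,0,0,0],
  [0,0,0,0,0,0],
])

```text
time: 39.67
ee_pos: [0.6581, 0.1153, 0.1779]
eef_rot: [0.707, 0.707, 0.0, -0.001]
ft_force: [-0.0, 0.1, -0.6]
width: 0.0322
grip_force: 0.0
```

Request:
carry_out([
  [0,0,0,0,0,0],
  [0,0,0,0,0,0],
  [0,0,0,0,0,0],
  [0,0,0,0,0,0],
], fingers=0, force=20)

```text
time: 40.17
ee_pos: [0.6585, 0.1152, 0.1776]
eef_rot: [0.707, 0.707, 0.001, -0.001]
ft_force: [3.8, 0.4, 4.6]
width: 0.01
grip_force: 20.0
```

Bar gripped (width 10 mm). Swing the lid shut.

Request:
carry_out([
  [0,-0.25,-0.08,0,0,0],
  [0,-0.26,-0.07,0,0,0],
  [0,-0.26,-0.05,0,0,0],
  [0,-0.26,-0.03,0,0,0],
  [0,-0.26,-0.01,0,0,0],
  [0,-0.27,0,0,0,0],
  [0,-0.26,0.03,0,0,0],
  [0,-0.26,0.04,0,0,0],
  [0,-0.26,0.06,0,0,0],
  [0,-0.25,0.08,0,0,0],
  [0,-0.25,0.1,0,0,0],
  [0,-0.24,0.11,0,0,0],
])

```text
time: 41.68
ee_pos: [0.5334, 0.116, 0.1694]
eef_rot: [0.706, 0.708, 0.0, -0.002]
ft_force: [4.1, 7.0, -3.3]
width: 0.0102
grip_force: 20.0
```

Request:
carry_out([
  [0,-0.23,0.13,0,0,0],
  [0,-0.22,0.14,0,0,0],
  [0,-0.21,0.16,0,0,0],
  [0,-0.2,0.18,0,0,0],
  [0,-0.18,0.19,0,0,0],
  [0,-0.18,0.2,0,0,0],
  [0,-0.16,0.21,0,0,0],
  [0,-0.14,0.22,0,0,0],
  [0,-0.13,0.23,0,0,0],
  [0,-0.11,0.24,0,0,0],
  [0,-0.09,0.25,0,0,0],
  [0,-0.08,0.25,0,0,0],
  [0,0,0,0,0,0],
])

```text
time: 43.3
ee_pos: [0.4618, 0.116, 0.0765]
eef_rot: [0.707, 0.707, 0.005, 0.002]
ft_force: [18.5, 5.4, 4.4]
width: 0.0104
grip_force: 20.0
```

Request:
carry_out([
  [0,0.04,0.08,0,0,0],
  [0,0,0.05,0,0,0],
  [0,0,0,0,0,0],
  [0,0,0,0,0,0],
])

```text
time: 43.8
ee_pos: [0.4619, 0.1155, 0.0712]
eef_rot: [0.707, 0.707, 0.003, 0.001]
ft_force: [7.7, 1.9, 16.3]
width: 0.0094
grip_force: 18.8
```

Request:
carry_out([
  [0,0,-0.1,0,0,0],
  [0,0,0,0,0,0],
  [0,0,0,0,0,0],
], fingers=20)

```text
time: 44.18
ee_pos: [0.4576, 0.1143, 0.0722]
eef_rot: [0.707, 0.707, -0.001, -0.002]
ft_force: [-0.2, -0.8, 0.2]
width: 0.0193
grip_force: 0.0
```

Request:
carry_out([
  [0,0,-0.3,0,0,0],
  [0,0,-0.4,0,0,0],
  [0,0,-0.8,0,0,0],
  [0,0,-0.8,0,0,0],
  [0,-0.8,-0.6,0,0,0],
  [0,-0.6,-0.6,0,0,0],
  [0,0,0,0,0,0],
])

```text
time: 45.05
ee_pos: [0.4022, 0.1145, 0.2141]
eef_rot: [0.707, 0.707, -0.0, -0.0]
ft_force: [0.9, -0.5, 0.3]
width: 0.0352
grip_force: 0.0
```

```bash
python3 - <<'E'
from h import *
c=cam("top"); w=cloud(c)
p=w[235:255,175:260].reshape(-1,3);p=p[~np.isnan(p[:,0])]; A=np.c_[p[:,:2],np.ones(len(p))]; print("plane",np.linalg.lstsq(A,p[:,2],rcond=None)[0],p[:,2].mean())
for b in blobs(c): print(b[0],b[1],*np.round(b[2:6],4),b[6])
c=cam("side");print(read_state()["ee_pos"],read_state()["ft_force"]); w=cloud(c)
m=(w[...,2]>.08)&(w[...,2]<.13)&(w[...,0]>.495)&(w[...,0]<.6)&(w[...,1]>.02)&(w[...,1]<.2);p=w[m];A=np.c_[p[:,:2],np.ones(len(p))]; print("plane side",np.linalg.lstsq(A,p[:,2],rcond=None)[0],p[:,2].mean())
cv2.imwrite("pics/shut.png",cv2.resize(c["pixels"][100:300,200:400],(600,600),interpolation=cv2.INTER_CUBIC)[:,:,::-1])
E
```

```text
plane [-0.5166355   0.00349376  0.41934651] 0.11903241488241012
[452.6 254.7] 159 0.5716 -0.3878 0.0297 0.075 [77. 44. 93.]
[350. 296.] 282 0.4802 -0.1697 0.0399 0.0803 [145. 140. 132.]
[288.2 313.6] 158 0.4408 -0.0401 0.0299 0.0781 [77. 43. 93.]
[0.40276884 0.11424392 0.21250145] [ 0.19296678 -0.33067578  1.08849194]
plane side [ 0.08276663 -0.00186743  0.07167516] 0.11842584456344171
```

View pics/shut.png

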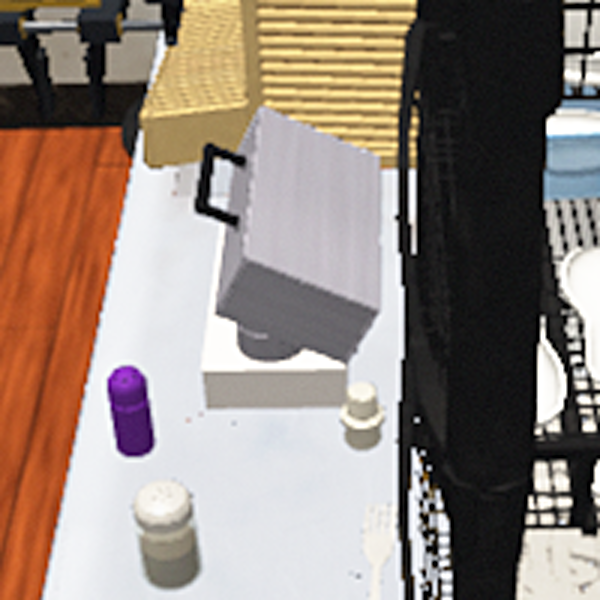

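The lid followed the fingers up to about 0.48 rad, because a finger dragged the bar. I'll push the bar down from above with closed fingers instead, so lifting off can't drag it.

```bash
python3 - <<'E'
from h import *
for n in("top","side"):
    c=cam(n); w=cloud(c)
    g=(c["pixels"].max(2)<60)&(w[...,2]>.1)&(w[...,2]<.18)&(w[...,1]>.03)&(w[...,1]<.17)&(w[...,0]>.45)&(w[...,0]<.53); q=w[g]
    if len(q): print(n,len(q),np.median(q,0).round(4),q.min(0).round(3),q.max(0).round(3))
E
```

```text
top 315 [0.4966 0.1067 0.1468] [0.49  0.062 0.103] [0.522 0.157 0.154]
side 138 [0.5006 0.0962 0.1462] [0.494 0.059 0.132] [0.525 0.15  0.152]
```

```bash
python3 - <<'E'
from h import *
f=np.linspace(.76,.27,10)
arc=[((.604-.152*np.cos(a),.112,.0595+.152*np.sin(a)),1.571) for a in f]
p,q=plan([((.47,.112,.215),1.571),((arc[0][0][0],.112,.19),1.571)])
plan(arc,cur=(p,q))
E
```

```text
3 [[-0.03,0.84,-0.04,0,0,0],[-0.03,0.84,-0.04,-0.03,0,0],[0,0.59,0.62,0,0,0]]
10 [[0,0,0.65,0,0,0],[0,-0.13,0.15,0,0,0],[0,-0.13,0.16,0,0,0],[0,-0.13,0.17,0,0,0],[0,-0.11,0.18,0,0,0],[0,-0.1,0.18,0,0,0],[0,-0.09,0.18,0,0,0],[0,-0.08,0.19,0,0,0],[0,-0.07,0.2,0,0,0],[0,-0.06,0.19,0,0,0]]
```

Request:
carry_out([
  [-0.03,0.84,-0.04,0,0,0],
  [-0.03,0.84,-0.04,0,0,0],
  [0,0.59,0.62,0,0,0],
  [0,0,0,0,0,0],
  [0,0,0,0,0,0],
  [0,0,0.4,0,0,0],
  [0,0,0.25,0,0,0],
  [0,-0.13,0.15,0,0,0],
  [0,-0.13,0.16,0,0,0],
  [0,-0.13,0.17,0,0,0],
  [0,0,0,0,0,0],
], fingers=0)

```text
time: 46.62
ee_pos: [0.4774, 0.1125, 0.1455]
eef_rot: [0.707, 0.708, -0.001, -0.001]
ft_force: [0.0, -0.4, 0.3]
width: 0.0004
grip_force: 0.0
```

Request:
carry_out([
  [0,-0.11,0.18,0,0,0],
  [0,-0.1,0.18,0,0,0],
  [0,-0.09,0.18,0,0,0],
  [0,-0.08,0.19,0,0,0],
  [0,-0.07,0.2,0,0,0],
  [0,-0.06,0.19,0,0,0],
  [0,0,0,0,0,0],
])

```text
time: 47.5
ee_pos: [0.4578, 0.1127, 0.1017]
eef_rot: [0.707, 0.708, -0.0, -0.001]
ft_force: [-3.3, -1.9, 9.7]
width: 0.0008
grip_force: 4.7
```

Contact at 9.7 N with the bar near its shut height. Press a little further, then lift and check.

Request:
carry_out([
  [0,0,0.06,0,0,0],
  [0,0,0.04,0,0,0],
  [0,0,0,0,0,0],
  [0,0,0,0,0,0],
])

```text
time: 48.0
ee_pos: [0.458, 0.1128, 0.1007]
eef_rot: [0.707, 0.707, -0.001, -0.0]
ft_force: [-22.8, -6.1, 54.0]
width: 0.0006
grip_force: 27.3
```

Request:
carry_out([
  [0,0,-0.3,0,0,0],
  [0,0,-0.6,0,0,0],
  [0,0,-0.8,0,0,0],
  [0,-0.6,-0.6,0,0,0],
  [0,-0.6,-0.6,0,0,0],
  [0,0,0,0,0,0],
])

```text
time: 48.75
ee_pos: [0.4099, 0.1125, 0.2146]
eef_rot: [0.707, 0.708, 0.001, 0.0]
ft_force: [-0.3, -0.4, 0.7]
width: 0.0008
grip_force: 0.0
```

```bash
python3 - <<'E'
from h import *
for n in("top","side"):
    c=cam(n); w=cloud(c)
    m=(w[...,2]>.085)&(w[...,2]<.13)&(w[...,0]>.5)&(w[...,0]<.595)&(w[...,1]>.02)&(w[...,1]<.19);p=w[m];A=np.c_[p[:,:2],np.ones(len(p))]; print("plane",len(p),np.linalg.lstsq(A,p[:,2],rcond=None)[0],p[:,2].mean())
    g=(c["pixels"].max(2)<60)&(w[...,2]>.06)&(w[...,2]<.13)&(w[...,1]>.03)&(w[...,1]<.17)&(w[...,0]>.44)&(w[...,0]<.49); q=w[g]
    if len(q): print(n,len(q),np.median(q,0).round(4))
    for b in blobs(c,box=(.3,.9,-.5,.3)): print(b[0],b[1],*np.round(b[2:6],4),b[6])
cv2.imwrite("pics/shut2.png",cv2.resize(c["pixels"][100:300,200:400],(600,600),interpolation=cv2.INTER_CUBIC)[:,:,::-1])
E
```

```text
plane 3893 [-0.00043073 -0.00033638  0.09969341] 0.09942223279845355
top 140 [0.4608 0.0762 0.0858]
[256.4 115.7] 262 0.8404 0.0453 0.1178 0.0837 [150. 148. 142.]
[166.8 115.2] 280 0.858 0.229 0.0521 0.0652 [168. 162. 152.]
[216.5 154.1] 489 0.7973 0.0907 0.1763 0.0844 [140. 138. 132.]
[247.2 131.7] 79 0.831 0.0575 0.0503 0.085 [140. 136. 129.]
[132.5 185.8] 376 0.6995 0.2916 0.1881 0.0849 [114.  98.  72.]
[177.4 160.5] 28 0.7609 0.2045 0.0214 0.0682 [106.  78.  55.]
[236.7 172.9] 27 0.7369 0.0752 0.0284 0.0844 [140. 135. 128.]
[352.  171.8] 46 0.7434 -0.1706 0.029 0.0718 [137. 131. 122.]
[347.1 176.8] 86 0.7326 -0.1539 0.0626 0.0744 [146. 140. 130.]
[366.4 177.2] 37 0.7332 -0.1996 0.0232 0.074 [142. 136. 126.]
[377.4 178.1] 28 0.7319 -0.2243 0.02 0.0713 [136. 130. 121.]
[358.7 186.7] 69 0.7121 -0.1837 0.0546 0.0784 [141. 137. 129.]
[380.6 187.5] 65 0.712 -0.2324 0.0351 0.0704 [132. 127. 119.]
[396.1 188.1] 30 0.7103 -0.2643 0.023 0.0726 [141. 137. 130.]
[407.9 188.4] 33 0.7111 -0.2886 0.0205 0.0726 [130. 125. 117.]
[316.3 195.4] 28 0.6916 -0.095 0.0174 0.0763 [136. 134. 130.]
[346.9
[... 1555 characters left out ...]
 227.]
[424.8 239.6] 31 0.8359 -0.0999 0.02 0.0764 [210. 206. 198.]
[430.6 240. ] 26 0.8461 -0.0983 0.0225 0.0757 [193. 189. 180.]
[379.8 259. ] 42 0.7346 -0.1524 0.0301 0.0725 [232. 227. 217.]
[385.7 258.5] 46 0.7477 -0.1516 0.0289 0.0719 [211. 206. 196.]
[253.5 269.3] 298 0.4823 -0.1719 0.0406 0.0766 [211. 207. 198.]
[416.2 313.5] 6523 0.786 -0.2858 0.2461 0.0846 [220. 216. 206.]
[295.8 362. ] 260 0.5737 -0.3895 0.0302 0.0744 [119.  48. 158.]
[463.3 368.4] 490 0.8451 -0.4086 0.0843 0.0848 [100.  97.  94.]
[379.5 362. ] 201 0.7171 -0.3922 0.0551 0.0844 [127. 122. 118.]
[431.4 358.9] 49 0.7973 -0.3907 0.0274 0.0848 [177. 174. 168.]
[356.  380.5] 148 0.6712 -0.4299 0.0293 0.0849 [23. 23. 24.]
```

View pics/shut2.png

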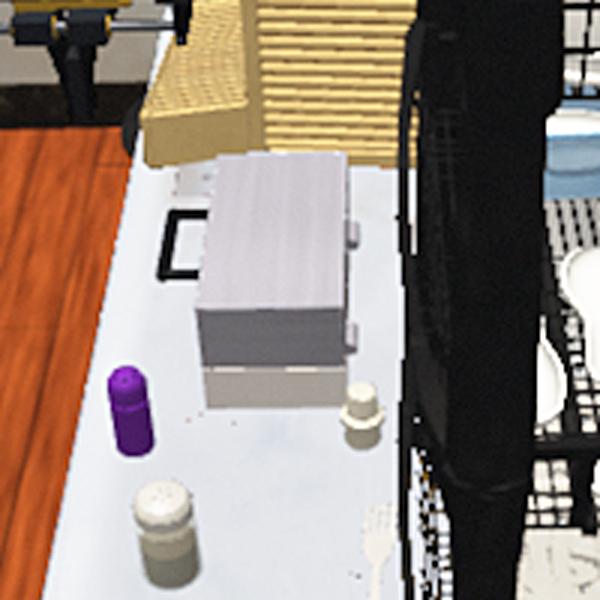

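The lid top is level at 0.0995 m (slope below 0.002), so it is shut. The pepper at crop (165,530) and the jar are in place, and the arm is clear.

```bash
python3 -c "
from bench import r
print(r.close_job())"
```

```text
the job is handed in; nothing more can be done
None
```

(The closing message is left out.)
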